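Close the module cases and stack them on the carrier plate

ROBOT

A 7-joint arm with a two-finger parallel gripper is mounted at the origin on the work surface. World frame = base frame: x ahead of the robot, y to its left, z up, the work surface at z = 0. Lengths are in m, angles in rad, forces in N, time in s.
With the tool pointing down it reaches from about 0.425 to 1.025 m from the base axis. Payload 9.4 kg.
Tool frame: the origin (TCP) lies midway between the tips of the shut fingers; the grasp point (between the pads) lies arm.grip_depth behind it (arm.grip_depth is the distance from the TCP to the grasp point, in m); x points along the fingers, y is the direction in which the jaws open and shut, and the axes are right-handed (so a half turn about x gives the same grasp; the last joint's range is limited). The gripper opens to 93 mm and grips with 3 to 60 N. Pads are 15 mm wide; open, the fingers measure 128 mm over their backs; the gripper's body (75 mm by 188 mm) begins 65 mm behind the grasp point.
Start: joints at [-1.384, 0.599, -0.003, 1.599, 0.002, 0.943, -0.08], TCP at [0.189, 0.7, 0.219] pointing down, gripper open.
Joint ranges: [-2.57, 2.57], [-0.35, 1.97], [-1.29, 1.29], [0.11, 2.56], [-1.05, 4.19], [0.11, 1.86], [-2.63, 2.63]. Speed limits (rad/s): [2.22, 2.22, 3.01, 3.01, 3.14, 3.14, 3.14].

INTERFACE

Orientations are given as a rotation vector (axis times angle).
In Python, from rig import arm gives the robot as it stands.
- The arm moves only by the shell command python3 -m jog 'ROWS' [FORCE]. ROWS is JSON, one flat list of numbers, 7 for each row, row after row: the shift along the tool's x, y, z as a fraction of full scale, then the turn, a rotation vector about the tool's x, y, z as a fraction of full scale, then the opening in per cent of the stroke, from 0 (shut) to 100 (fully open). In form: [dx, dy, dz, ax, ay, az, fingers, dx, dy, dz, ax, ay, az, fingers, ...]. A call has 1 to 10 rows; each row is the pose to reach, as a shift and turn from the pose measured when the call began, along the tool's axes at that moment; what a row does not reach only later rows make up. Full scale, the value 1, is 20 cm for a shift and pi/2 rad for a turn. A row lasts 1/12 s, in which the tool goes at most 41.7 mm and 7.16 degrees, less where a joint would pass 70% of its speed; a pose out of reach is approached as far as the arm can. A call with a number of a shift or a turn outside -1 to 1 is refused whole. A call with a gripper value outside its range is refused whole. The fingers move at their own pace and stop on an object; FORCE is the grip in N (left out, the last holds). Time passes only in rows, so rows that repeat a pose let the fingers close. It gives the time, the measured TCP pose, the force and the opening at its end, in the units of the state.
- arm.get_state(): the state, without advancing time (a new reading comes with each control period).
- arm.camera(name): name is "scene" or "top" or "wrist"; returns the picture (480x640x3 uint8, red, green, blue); there is no depth.
- arm.camera_model(name): a dict with "intrinsics" (3x3 intrinsics, pixels), "k1" (the pictures are not rectified: a ray, as slopes to the right and down, at radius r is drawn at 1 + k1 r^2 times it, then the intrinsics apply), "eye" and "rotation" of the camera in the world. Camera axes: x right, y down, z forward; pixel columns grow to the right and rows downward; lengths in m; the calibration is good to about 2 mm. A picture is of the moment at which its call begins: read the wrist's pose just before it. camera_model takes no time and is no camera call; for the wrist camera it gives the pose at the moment of the call.
- arm.sign_off(): hands the job in, once; it reports no verdict.
Trained networks look in the newest picture that a camera, given by its name, has taken for a name from the list of things; names that differ only in an ending like _2 or _b are one class to them, and where a whole thing is asked for, a point or a joint stands for the part that bears it (a point fixed in the world has none). Each returns a list of dicts, best first, with "conf" (0 to 1); they miss things now and then, are a little off and sometimes report something else, mostly with a low value. They report only what shows in the picture. A call takes as long as a camera call. They do not tell look-alikes from the thing itself.
- arm.cut_out(camera, query): "mask" (480x640 bool, what is visible of it) and "point" ([column, row] in pixels, amid what is visible of it).
The state is a dict: "time": time; "joint_positions": joint angles; "qvel": joint speeds; "joint_torque": joint torques, N m; "eef_pos": TCP position; "tool_rot": TCP orientation; "ft_force": force on the tool from outside, world axes, zero at the start; "ft_torque": the same for the moment, N m; "gripper_width": finger opening in m.
Only numpy, scipy, OpenCV 4.12 (cv2) and the standard library are available. Lean on these libraries where they do the work, as an engineer would, in place of code of your own. Each camera call takes 0.05 s, during which the arm holds its last target. There are 200 camera calls.

TASK

The lids of the aluminium electronics cases on the pink mat still stand proud: where each case stands, press its lid down until it is fully home, and only then stack the case. Build one square, upright column on the centre of the steel plate, each case centred and lined up lengthwise with the plate, longest case at the bottom and the shortest on top. When the column stands and you have let go, test it for rocking: press down from above with a light but definite push (about 5 N) near the connector end of the top case's lid, lift off, then press likewise near its plain end; leave the column square and the bottle and the bin alone.

Things in the scene. Friction and masses are not known exactly. Their poses are not given: they have to be found in the camera images.
- plate: Fixed bare steel carrier plate lying flat on the pink mat, 170 (its x) x 90 (its y) x 12 mm thick. Origin: centre of its underside; its flat top is 12 mm above the origin. The column of cases is built on its centre, lengthwise along its x.
- case_a: Electronics case, bare aluminium body with a plain grey plastic lid, longest: 150 mm long (its x), 62 mm wide (its y), body 34 mm high, vertical plain sides; total height 40 mm with the lid home (up to 48 mm while the lid stands proud). About 390 g, varies by 20 %. Origin: centre of its underside, z up. A black connector sticks out 10 mm (nothing to bump into) from the end at +x; the -x end is plain. May be absent.
- case_b: Electronics case, bare aluminium body with a plain grey plastic lid, second longest: 132 mm long (its x), 62 mm wide (its y), body 34 mm high, vertical plain sides; total height 40 mm with the lid home (up to 48 mm while the lid stands proud). About 350 g, varies by 20 %. Origin: centre of its underside, z up. A black connector sticks out 10 mm (nothing to bump into) from the end at +x; the -x end is plain. May be absent.
- case_c: Electronics case, bare aluminium body with a plain grey plastic lid, third longest: 114 mm long (its x), 62 mm wide (its y), body 34 mm high, vertical plain sides; total height 40 mm with the lid home (up to 48 mm while the lid stands proud). About 310 g, varies by 20 %. Origin: centre of its underside, z up. A black connector sticks out 10 mm (nothing to bump into) from the end at +x; the -x end is plain. May be absent.
- case_d: Electronics case, bare aluminium body with a plain grey plastic lid, fourth longest: 96 mm long (its x), 62 mm wide (its y), body 34 mm high, vertical plain sides; total height 40 mm with the lid home (up to 48 mm while the lid stands proud). About 270 g, varies by 20 %. Origin: centre of its underside, z up. A black connector sticks out 10 mm (nothing to bump into) from the end at +x; the -x end is plain. May be absent.
- case_e: Electronics case, bare aluminium body with a plain grey plastic lid, shortest; always present: 78 mm long (its x), 62 mm wide (its y), body 34 mm high, vertical plain sides; total height 40 mm with the lid home (up to 48 mm while the lid stands proud). About 230 g, varies by 20 %. Origin: centre of its underside, z up. A black connector sticks out 10 mm (nothing to bump into) from the end at +x; the -x end is plain.
- lid_a (a joint): How far the lid of case_a has been pushed down, in m: 0 = standing 8 mm proud, 0.008 = fully home. Starts between 0 and 0.003. The lid is a 146 x 58 x 6 mm plate that stays level and covers the case; its top is at 48 mm minus this value above the case's underside. It is a stiff friction fit: about 12 N straight down moves it, and it stays where it is left.
- lid_b (a joint): How far the lid of case_b has been pushed down, in m: 0 = standing 8 mm proud, 0.008 = fully home. Starts between 0 and 0.003. The lid is a 128 x 58 x 6 mm plate that stays level and covers the case; its top is at 48 mm minus this value above the case's underside. It is a stiff friction fit: about 12 N straight down moves it, and it stays where it is left.
- lid_c (a joint): How far the lid of case_c has been pushed down, in m: 0 = standing 8 mm proud, 0.008 = fully home. Starts between 0 and 0.003. The lid is a 110 x 58 x 6 mm plate that stays level and covers the case; its top is at 48 mm minus this value above the case's underside. It is a stiff friction fit: about 12 N straight down moves it, and it stays where it is left.
- lid_d (a joint): How far the lid of case_d has been pushed down, in m: 0 = standing 8 mm proud, 0.008 = fully home. Starts between 0 and 0.003. The lid is a 92 x 58 x 6 mm plate that stays level and covers the case; its top is at 48 mm minus this value above the case's underside. It is a stiff friction fit: about 12 N straight down moves it, and it stays where it is left.
- lid_e (a joint): How far the lid of case_e has been pushed down, in m: 0 = standing 8 mm proud, 0.008 = fully home. Starts between 0 and 0.003. The lid is a 74 x 58 x 6 mm plate that stays level and covers the case; its top is at 48 mm minus this value above the case's underside. It is a stiff friction fit: about 12 N straight down moves it, and it stays where it is left.
- cleaner: Bystander: white bottle, 60 mm across, 150 mm tall, standing. Origin: centre of its underside.
- bin: Bystander: open black plastic bin, 130 x 100 x 55 mm. Origin: centre of its underside.
Mind the look-alikes: they are no part of the job. What is shaped like the case_b but blue or purple is not meant.

How it is judged:
By the outcome, as a careful person would: the job done as asked, in the order asked, and still so for the second after the job is handed in, with the robot touching nothing.
Of case_a, case_b, case_c, case_d only 3 to 4 are there at a start; the rules pass over those that are not, and their reading is None.
At some moment in a run one of case_e may be knocked a few centimetres aside while the robot is not near it.
It also fails if it takes over 210 s, if anything falls off the work surface, if the arm or the gripper's body presses on something with over 40 N, if the wrist force passes 120 N, or if a joint passes its speed limit or range.

## Working session

There is one attempt and no reset: what is moved stays moved. The work goes in short steps, Python scripts to look and compute and a shell command to move; the robot and the scene stay as the last step left them, time stands still between calls to the robot, and variables do not carry over. Pictures are saved under pics/ and viewed, about 12 in all and at most 16, crops included, and the job is handed in when it is done.

```bash
mkdir -p pics; python3 - <<'E'
from rig import arm
import cv2,numpy as np
s=arm.get_state();print({k:np.round(v,3).tolist() for k,v in s.items()},arm.grip_depth)
for n in("scene","top"):
    m=arm.camera_model(n);print(n,{k:np.round(v,4).tolist() for k,v in m.items()})
    cv2.imwrite(f"pics/{n}0.png",arm.camera(n)[:,:,::-1])
E
```

```text
{'time': 0.0, 'joint_positions': [-1.384, 0.6, -0.003, 1.6, 0.002, 0.943, -0.08], 'qvel': [-0.0, -0.001, 0.001, 0.001, 0.0, 0.001, -0.001], 'joint_torque': [-0.0, -76.511, 1.497, -25.234, -0.053, 0.017, 0.0], 'eef_pos': [0.189, 0.699, 0.218], 'tool_rot': [0.206, 1.561, -0.208], 'ft_force': [0.048, 0.235, -0.319], 'ft_torque': [-0.054, 0.007, -0.017], 'gripper_width': 0.093} 0.0188
scene {'intrinsics': [[452.8718, 0.0, 323.0475], [0.0, 452.8718, 234.5573], [0.0, 0.0, 1.0]], 'k1': -0.0453, 'eye': [1.1658, 0.6192, 0.781], 'rotation': [-0.981, -2.3156, 1.2081]}
top {'intrinsics': [[472.0443, 0.0, 320.5958], [0.0, 472.0443, 244.2498], [0.0, 0.0, 1.0]], 'k1': -0.0292, 'eye': [0.2551, -0.0929, 1.3579], 'rotation': [-2.1585, 2.1351, -0.1287]}
```

View pics/top0.png

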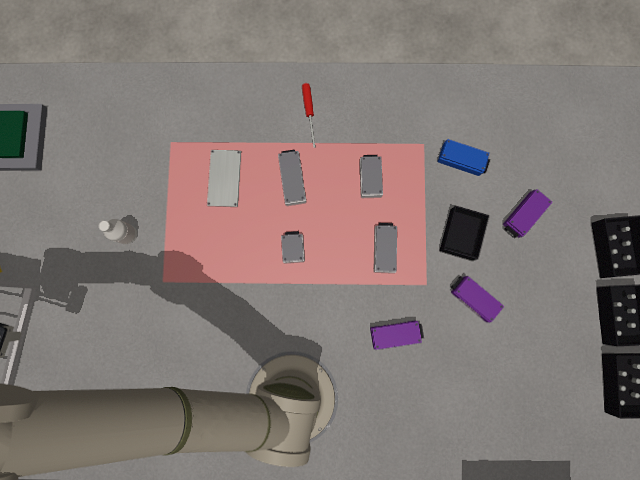

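View pics/scene0.png

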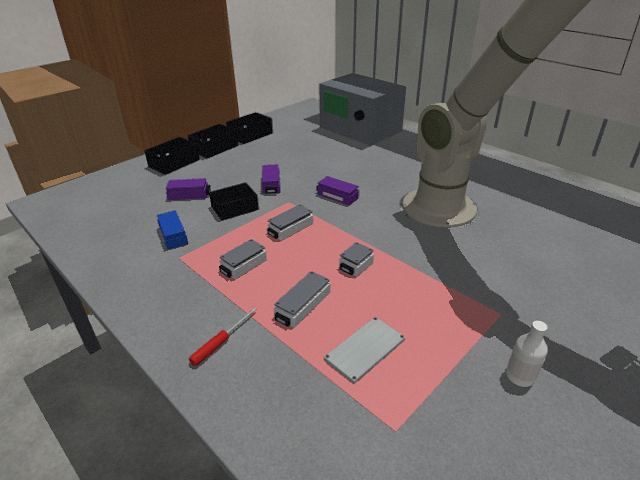

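The two pictures show five things on the pink mat. In the top view the steel plate is at (224,178), with cases at (292,177), (371,176), (293,247) and (385,247). Blue look-alikes at (464,157) and purple ones at (527,213), (477,298) and (396,334) are off the mat and the wrong colour. The aluminium cases with grey lids on the mat are the ones meant. Next I measure them and take an enlarged crop.

```bash
cat > h.py <<'E'
from rig import arm
import cv2,numpy as np
from scipy.spatial.transform import Rotation as R
def ground(name,px,z,m=None):
    m=m or arm.camera_model(name);K=np.array(m["intrinsics"])
    # model: distorted = s*(1+k1 r^2)
    p=cv2.undistortPoints(np.float64(px).reshape(-1,1,2),K,np.array([m["k1"],0,0,0.])).reshape(-1,2)
    d=R.from_rotvec(m["rotation"]).apply(np.c_[p,np.ones(len(p))]);e=np.array(m["eye"])
    return e+d*((z-e[2])/d[:,2])[:,None]
def pose():
    s=arm.get_state();return s,np.array(s["eef_pos"]),R.from_rotvec(s["tool_rot"])
def go(target,yaw=None):
    """print shift/turn in jog units to reach TCP target, pointing down, jaw (tool y) axis at yaw (deg, mod 180) """
    s,p,r=pose();d=r.inv().apply(np.array(target)-p)/0.2
    M=r.as_matrix();y0=np.arctan2(M[1,1],M[0,1])
    if yaw is None: y=y0
    else:
        y=np.deg2rad(yaw);y=y0+(y-y0+np.pi/2)%np.pi-np.pi/2
    Y=np.array([np.cos(y),np.sin(y),0]);X=np.array([0,0,-1.]);T=np.c_[X,Y,np.cross(X,Y)]
    a=(r.inv()*R.from_matrix(T)).as_rotvec()/(np.pi/2)
    print("go",np.round(d,4),np.round(a,4),"jaw now",round(np.rad2deg(y0),2),"tcp",np.round(p,4),"t",round(s["time"],2),"q7",round(s["joint_positions"][6],2))
def rect(pts):
    (c,sz,a)=cv2.minAreaRect(np.float32(pts[:,:2]*1000))
    if sz[0]<sz[1]: sz=sz[::-1];a+=90
    return np.round(c,1),np.round(sz,1),round((a+90)%180-90,1) # mm, (L,W), angle of long axis
E
python3 - <<'E'
from h import *
im=arm.camera("top")
hsv=cv2.cvtColor(im,cv2.COLOR_RGB2HSV)
for (u,v) in [(224,178),(292,177),(371,176),(293,247),(385,247)]:
    w=40;sub=hsv[v-w:v+w,u-w:u+w]
    m=(sub[...,1]<60).astype(np.uint8)
    n,l,st,_=cv2.connectedComponentsWithStats(m)
    k=l==l[w,w]
    c=max(cv2.findContours(k.astype(np.uint8),cv2.RETR_EXTERNAL,cv2.CHAIN_APPROX_NONE)[0],key=len).reshape(-1,2)+[u-w,v-w]
    print((u,v),*rect(ground("top",c,0.012 if u==224 else 0.04)))
cv2.imwrite("pics/crop1.png",cv2.resize(im[135:295,155:435,::-1],None,fx=2.8,fy=2.8,interpolation=cv2.INTER_CUBIC))
E
```

```text
(224, 178) [629.7 213.2] [170.4  91.8] -1.4
(292, 177) [624.8  11. ] [161.5  61.4] 9.2
(371, 176) [ 630.2 -217. ] [124.2  62.8] 0.5
(293, 247) [422.6   4.5] [87.8 62.1] 5.3
(385, 247) [ 423.7 -255.9] [139.3  62. ] -0.5
```

View pics/crop1.png

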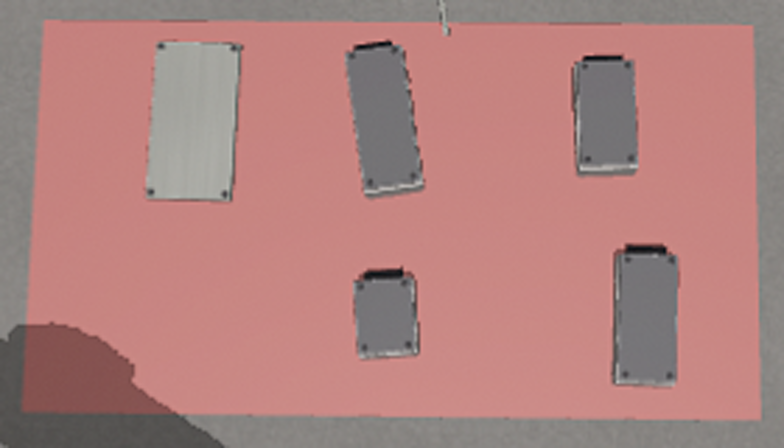

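By length, less the 10 mm connector, the mat holds a at (292,177), b at (385,247), c at (371,176) and e at (293,247). Case d is absent, and all connectors point to +x. The crop confirms aluminium bodies with plain grey lids. Next I move towards the plate.

```bash
python3 -c "
from h import *
go([.63,.213,.24],88.6)
print(np.round(pose()[2].as_matrix(),3), arm.camera_model('wrist'))"
```

```text
go [-0.1078 -1.7739  2.7632] [-0.1524 -0.      0.0008] jaw now 74.89 tcp [0.189  0.6996 0.218 ] t 0.15 q7 -0.08
[[-0.     0.261  0.965]
 [-0.001  0.965 -0.261]
 [-1.    -0.001  0.   ]] {'intrinsics': array([[375.06898204,   0.        , 318.99166251],
       [  0.        , 375.06898204, 236.29167043],
       [  0.        ,   0.        ,   1.        ]]), 'k1': -0.07208948032327471, 'eye': array([0.12530085, 0.71662907, 0.38362306]), 'rotation': array([2.33505565, 1.78571485, 0.21665059])}
```

```bash

python3 -m jog '[-0.03,-0.2,0.3,0,0,0,0,-0.05,-0.4,0.6,0,0,0,0,-0.05,-0.6,0.92,0,0,0,0,-0.05,-0.6,0.92,0,0,0,0,-0.05,-0.6,0.92,0,0,0,0,-0.05,-0.6,0.92,0,0,0,0]' 20
python3 -m jog '[-0.03,-0.2,0.3,0,0,0,0,-0.03,-0.4,0.6,0,0,0,0,-0.03,-0.6,0.92,0,0,0,0,-0.03,-0.6,0.92,0,0,0,0,-0.03,-0.6,0.92,0,0,0,0,-0.03,-0.6,0.92,0,0,0,0]'
python3 -c "
from h import *
go([.63,.213,.24],88.6)"
```

```text
time: 0.65
eef_pos: [0.3409, 0.5298, 0.2283]
tool_rot: [0.21, 1.558, -0.216]
ft_force: [0.5, -0.8, -0.3]
gripper_width: 0.0579
time: 1.15
eef_pos: [0.4898, 0.3598, 0.2355]
tool_rot: [0.213, 1.555, -0.221]
ft_force: [-0.3, 0.1, -0.4]
gripper_width: 0.0176
go [-0.0156 -0.5147  0.8748] [-0.1604  0.0029  0.0035] jaw now 74.16 tcp [0.4898 0.3598 0.2355] t 1.15 q7 0.57
```

```bash

python3 -m jog '[-0.01,-0.2,0.35,-0.06,0,0,0,-0.016,-0.4,0.7,-0.12,0,0,0,-0.016,-0.515,0.875,-0.16,0.003,0.0035,0,-0.016,-0.515,0.875,-0.16,0.003,0.0035,0,-0.016,-0.515,0.875,-0.16,0.003,0.0035,0,-0.016,-0.515,0.875,-0.16,0.003,0.0035,0,-0.016,-0.515,0.875,-0.16,0.003,0.0035,0,-0.016,-0.515,0.875,-0.16,0.003,0.0035,0,-0.016,-0.515,0.875,-0.16,0.003,0.0035,0]'
python3 - <<'E'
from h import *
m=arm.camera_model("wrist");im=arm.camera("wrist");cv2.imwrite("pics/w_plate.png",im[:,:,::-1])
go([.62,.011,.24],99.2);print(m["eye"])
hsv=cv2.cvtColor(im,cv2.COLOR_RGB2HSV);print(hsv[::80,::80,1])
E
```

```text
time: 1.9
eef_pos: [0.6289, 0.2147, 0.2399]
tool_rot: [0.019, 1.572, -0.018]
ft_force: [0.6, -0.0, -0.4]
gripper_width: 0.0007
go [-7.00e-04 -1.02e+00 -2.12e-02] [-0.1165 -0.0006 -0.0005] jaw now 88.71 tcp [0.6288 0.2149 0.24  ] t 1.95 q7 1.11
[0.56307344 0.21561997 0.40561785]
[[ 88  10  86  73  73  77   3   2]
 [ 88  85  88  78  74  79   3   3]
 [ 88  14  89  87   7  81   3   2]
 [ 88  87   2  89   7  86   3   2]
 [  5   2  12  26  11  27   4   3]
 [ 17 115   5  34 121 121  34   3]]
```

View pics/w_plate.png

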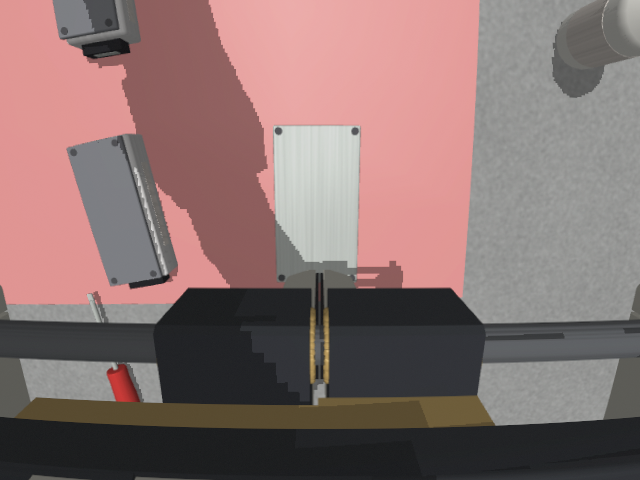

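The wrist view shows the plate at about (317,205), case a at (122,210) and e at upper left. Image up is −x, and the fingers hide the bottom. I press the lids first, so that heights are known for the accurate look later.

```bash

python3 -m jog '[0.1,-0.2,-0.01,0,0,0,0,0.3,-0.4,-0.03,0,0,0,0,0.5,-0.6,-0.03,0,0,0,0,0.7,-0.8,-0.04,0,0,0,0,0.82,-1,-0.045,0,0,0,0,0.82,-1,-0.045,0,0,0,0,0.82,-1,-0.045,0,0,0,0,0.82,-1,-0.045,0,0,0,0]'
python3 -c "
from h import *
go([.62,.01,.050],88.6)"
```

```text
time: 2.62
eef_pos: [0.6135, 0.0131, 0.0741]
tool_rot: [0.019, 1.575, -0.02]
ft_force: [0.5, 0.4, 1.2]
gripper_width: 0.0004
go [ 0.1202 -0.0147  0.0335] [-0.0003 -0.003   0.0005] jaw now 88.57 tcp [0.6135 0.0131 0.0741] t 2.62 q7 1.38
```

```bash

python3 -m jog '[0.1,-0.015,0.033,0,-0.003,0,0,0.12,-0.015,0.033,0,-0.003,0,0,0.135,-0.015,0.033,0,-0.003,0,0,0.15,-0.015,0.033,0,-0.003,0,0,0.155,-0.015,0.033,0,-0.003,0,0,0.155,-0.015,0.033,0,-0.003,0,0]'
python3 -m jog '[0.01,0,0,0,0,0,0,0.015,0,0,0,0,0,0]'
python3 -c "
from h import *
go([.62,.01,.040],88.6)"
```

```text
time: 3.12
eef_pos: [0.6201, 0.0122, 0.0445]
tool_rot: [0.018, 1.57, -0.018]
ft_force: [-1.2, 1.1, 3.7]
gripper_width: 0.0006
time: 3.28
eef_pos: [0.6202, 0.0123, 0.0434]
tool_rot: [0.017, 1.569, -0.018]
ft_force: [-4.5, -3.4, 13.0]
gripper_width: 0.0002
go [ 0.0169 -0.0115 -0.0006] [0.0015 0.0013 0.0003] jaw now 88.74 tcp [0.6202 0.0123 0.0434] t 3.28 q7 1.38
```

```bash

python3 -m jog '[0.015,0,0,0,0,0,0,0.025,0,0,0,0,0,0,0.03,0,0,0,0,0,0,0.03,0,0,0,0,0,0]'
python3 -m jog '[0.015,0,0,0,0,0,0,0.02,0,0,0,0,0,0,0.02,0,0,0,0,0,0]'
python3 -m jog '[0.02,0,0,0,0,0,0,0.025,0,0,0,0,0,0,0.025,0,0,0,0,0,0]'
```

```text
time: 3.62
eef_pos: [0.6202, 0.0123, 0.0402]
tool_rot: [0.016, 1.568, -0.018]
ft_force: [-5.8, -3.3, 22.1]
gripper_width: 0.0004
time: 3.87
eef_pos: [0.6202, 0.0123, 0.0401]
tool_rot: [0.015, 1.566, -0.019]
ft_force: [-8.7, -3.4, 33.0]
gripper_width: 0.0004
time: 4.12
eef_pos: [0.6203, 0.0123, 0.0399]
tool_rot: [0.014, 1.564, -0.019]
ft_force: [-12.2, -3.2, 44.0]
gripper_width: 0.0005
```

```bash

python3 -m jog '[-0.2,0,0,0,0,0,0,-0.25,-0.2,0,0,0,0,0,-0.25,-0.4,0,0,0,0,0,-0.25,-0.6,0,0,0,0,0,-0.25,-0.8,0,0,0,0,0,-0.25,-1,0,0,0,0,0,-0.25,-1,0,0,0,0,0,-0.25,-1,0,0,0,0,0]'
python3 -c "
from h import *
go([.625,-.217,.047],90)"
```

```text
time: 4.78
eef_pos: [0.6155, -0.1901, 0.0914]
tool_rot: [0.017, 1.563, -0.023]
ft_force: [-0.4, 0.7, -0.0]
gripper_width: 0.0004
go [ 0.2228 -0.1322  0.0491] [-0.0163  0.005   0.0026] jaw now 88.54 tcp [ 0.6155 -0.1901  0.0914] t 4.78 q7 1.67
```

```bash

python3 -m jog '[0.1,-0.132,0.049,-0.016,0.005,0.003,0,0.18,-0.132,0.049,-0.016,0.005,0.003,0,0.22,-0.132,0.049,-0.016,0.005,0.003,0,0.24,-0.132,0.049,-0.016,0.005,0.003,0,0.25,-0.132,0.049,-0.016,0.005,0.003,0,0.26,-0.132,0.049,-0.016,0.005,0.003,0,0.265,-0.132,0.049,-0.016,0.005,0.003,0]'
python3 -m jog '[0.01,0,0,0,0,0,0,0.015,0,0,0,0,0,0,0.015,0,0,0,0,0,0]'
python3 -c "
from h import *
go([.625,-.217,.040],90)"
```

```text
time: 5.37
eef_pos: [0.6254, -0.2162, 0.0403]
tool_rot: [-0.001, 1.57, 0.0]
ft_force: [-5.3, -4.6, 21.8]
gripper_width: 0.0004
time: 5.62
eef_pos: [0.6254, -0.2161, 0.0402]
tool_rot: [-0.004, 1.569, -0.001]
ft_force: [-6.7, -6.4, 21.4]
gripper_width: 0.0003
go [ 0.001  -0.0045 -0.0019] [0.0013 0.0008 0.0019] jaw now 90.11 tcp [ 0.6254 -0.2161  0.0402] t 5.62 q7 1.72
```

```bash

python3 -m jog '[0.012,0,0,0,0,0,0,0.015,0,0,0,0,0,0,0.015,0,0,0,0,0,0]'
python3 -m jog '[-0.2,0,0,0,0,0,0,-0.25,0,-0.2,0,0,0,0,-0.25,-0.1,-0.4,0,0,0,0,-0.25,-0.2,-0.6,0,0,0,0,-0.25,-0.2,-0.8,0,0,0,0,-0.25,-0.2,-1,0,0,0,0,-0.25,-0.2,-1,0,0,0,0,-0.25,-0.2,-1,0,0,0,0]'
python3 -c "
from h import *
go([.419,-.256,.045],90)"
```

```text
time: 5.87
eef_pos: [0.6255, -0.2159, 0.0402]
tool_rot: [-0.006, 1.569, -0.002]
ft_force: [-6.0, -5.0, 21.7]
gripper_width: 0.0006
time: 6.53
eef_pos: [0.4235, -0.2544, 0.0907]
tool_rot: [-0.006, 1.57, -0.001]
ft_force: [0.4, -0.7, -0.2]
gripper_width: 0.0006
go [ 0.2287 -0.0067 -0.023 ] [0.0023 0.0006 0.0028] jaw now 90.21 tcp [ 0.4235 -0.2544  0.0907] t 6.53 q7 1.85
```

```bash

python3 -m jog '[0.1,-0.007,-0.023,0.002,0,0.003,0,0.18,-0.007,-0.023,0.002,0,0.003,0,0.22,-0.007,-0.023,0.002,0,0.003,0,0.24,-0.007,-0.023,0.002,0,0.003,0,0.25,-0.007,-0.023,0.002,0,0.003,0,0.26,-0.007,-0.023,0.002,0,0.003,0,0.265,-0.007,-0.023,0.002,0,0.003,0]'
python3 -m jog '[0.012,0,0,0,0,0,0,0.018,0,0,0,0,0,0,0.018,0,0,0,0,0,0]'
python3 -m jog '[0.012,0,0,0,0,0,0,0.018,0,0,0,0,0,0,0.018,0,0,0,0,0,0]'
python3 -m jog '[-0.2,0,0,0,0,0,0,-0.25,0.2,0,0,0,0,0,-0.25,0.4,0,0,0,0,0,-0.25,0.6,0,0,0,0,0,-0.25,0.8,0,0,0,0,0,-0.25,1,0,0,0,0,0,-0.25,1,0,0,0,0,0,-0.25,1,0,0,0,0,0]'
python3 - <<'E'
from h import *
im=arm.camera("top");cv2.imwrite("pics/top2.png",im[130:300,150:440,::-1])
hsv=cv2.cvtColor(im,cv2.COLOR_RGB2HSV)
go([.425,.004,.045],90)
E
```

```text
time: 7.12
eef_pos: [0.421, -0.2544, 0.0398]
tool_rot: [-0.003, 1.568, 0.003]
ft_force: [-7.0, 5.7, 57.9]
gripper_width: 0.0001
time: 7.37
eef_pos: [0.4211, -0.2543, 0.0397]
tool_rot: [-0.005, 1.568, 0.002]
ft_force: [-12.8, 1.2, 61.9]
gripper_width: 0.0004
time: 7.62
eef_pos: [0.4211, -0.2543, 0.0396]
tool_rot: [-0.007, 1.568, 0.0]
ft_force: [-12.8, -0.3, 63.1]
gripper_width: 0.0006
time: 8.28
eef_pos: [0.4214, -0.0498, 0.089]
tool_rot: [-0.013, 1.567, 0.008]
ft_force: [0.1, -0.9, 0.2]
gripper_width: 0.0006
go [0.2186 0.2807 0.0213] [0.0063 0.0026 0.0026] jaw now 90.57 tcp [ 0.4211 -0.052   0.0889] t 8.33 q7 1.5
```

View pics/top2.png

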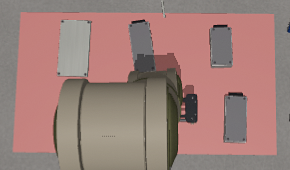

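The arm hides e in the top view, so I check it in the scene view.

```bash
python3 - <<'E'
from h import *
im=arm.camera("scene");cv2.imwrite("pics/scene2.png",im[190:400,180:460,::-1])
a=cv2.imread("pics/scene0.png")[:,:,::-1];d=np.abs(a[235:285,330:385].astype(int)-im[235:285,330:385]).max(2)
print((d>40).sum())
E
```

```text
1267
```

View pics/scene2.png

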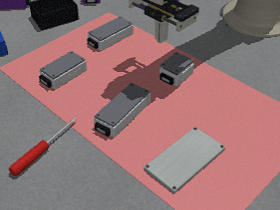

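Case e is at about (355,258) in the scene view, unmoved. I press it now, more gently.

```bash

python3 -m jog '[0.05,0.14,0.01,0,0,0,0,0.1,0.28,0.01,0.006,0.003,0.003,0,0.18,0.28,0.01,0.006,0.003,0.003,0,0.21,0.28,0.01,0.006,0.003,0.003,0,0.225,0.28,0.01,0.006,0.003,0.003,0,0.235,0.28,0.01,0.006,0.003,0.003,0,0.245,0.28,0.01,0.006,0.003,0.003,0,0.25,0.28,0.01,0.006,0.003,0.003,0]'
python3 -m jog '[0.005,0,0,0,0,0,0,0.008,0,0,0,0,0,0,0.008,0,0,0,0,0,0]'
python3 -c "
from h import *
go([.425,.004,.040],90)"
```

```text
time: 9.05
eef_pos: [0.4236, 0.0018, 0.0398]
tool_rot: [0.004, 1.569, -0.002]
ft_force: [-4.5, 8.5, 52.4]
gripper_width: 0.0003
time: 9.3
eef_pos: [0.4236, 0.0017, 0.0399]
tool_rot: [0.006, 1.568, -0.001]
ft_force: [-5.4, 11.0, 37.6]
gripper_width: 0.0003
go [-0.0003  0.0116  0.0068] [-0.0031  0.0018 -0.0019] jaw now 89.72 tcp [0.4236 0.0017 0.0399] t 9.3 q7 1.39
```

```bash

python3 -m jog '[-0.2,0,0.05,0,0,0,100,-0.4,0,0.25,0,0,0,100,-0.6,0,0.45,0,0,0,100,-0.8,0,0.65,0,0,0,100,-1,0,0.85,0,0,0,100,-1,0,1,0,0,0,100,-1,0,1,0,0,0,100]'
python3 -c "
from h import *
go([.745,.0,.24],90)"
```

```text
time: 9.88
eef_pos: [0.6232, -0.0034, 0.2426]
tool_rot: [0.009, 1.567, -0.005]
ft_force: [0.5, -0.5, 0.1]
gripper_width: 0.0423
go [0.0154 0.0225 0.6086] [-0.0058  0.0026 -0.0016] jaw now 89.48 tcp [ 0.6232 -0.0034  0.2426] t 9.88 q7 1.46
```

```bash

python3 -m jog '[0.015,0.02,0.2,-0.006,0.003,0,100,0.015,0.02,0.4,-0.006,0.003,0,100,0.015,0.02,0.6,-0.006,0.003,0,100,0.015,0.02,0.61,-0.006,0.003,0,100,0.015,0.02,0.61,-0.006,0.003,0,100,0.015,0.02,0.61,-0.006,0.003,0,100]'
python3 - <<'E'
from h import *
m=arm.camera_model("wrist");im=arm.camera("wrist");cv2.imwrite("pics/w1.png",im[:,:,::-1]);np.savez("w1.npz",im=im,**m)
go([.62,.01,.11],99)
hsv=cv2.cvtColor(im,cv2.COLOR_RGB2HSV)
for u in(0,100,200,300,400,500,639):print(u,hsv[200,u],end=' ')
E
```

```text
time: 10.38
eef_pos: [0.7444, -0.0033, 0.2393]
tool_rot: [0.004, 1.573, -0.001]
ft_force: [0.0, 1.0, 0.4]
gripper_width: 0.0826
go [ 0.6507  0.061  -0.6191] [-0.1013 -0.0013 -0.0014] jaw now 89.88 tcp [ 0.7441 -0.0027  0.2398] t 10.43 q7 1.49
0 [  1  93 215] 100 [  1  90 215] 200 [  1  90 217] 300 [  1  89 134] 400 [  1  89 218] 500 [  1  91 215] 639 [  1  93 215]
```

View pics/w1.png

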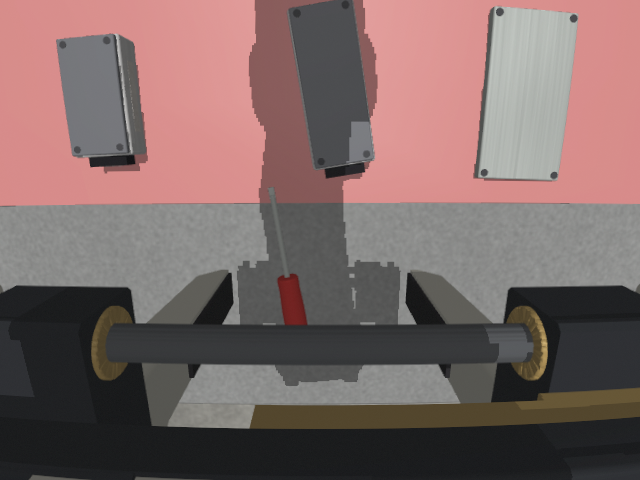

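The wrist view shows c at about (92,95), a at (332,82) and the plate at (528,95). All corner screws are visible, so I use them.

```bash
cat >> h.py <<'E'
def dots(im,hints,z,m):
    g=cv2.cvtColor(im,cv2.COLOR_RGB2GRAY).astype(float);o=[]
    for u,v in hints:
        for _ in range(3):
            a,b=int(round(u)),int(round(v));y0=max(b-5,0);x0=max(a-5,0);s=g[y0:b+6,x0:a+6]
            w=np.clip(np.median(s)*.75-s,0,None);yy,xx=np.mgrid[y0:y0+s.shape[0],x0:x0+s.shape[1]]
            if w.sum()==0:break
            u,v=(w*xx).sum()/w.sum(),(w*yy).sum()/w.sum()
        o.append((u,v))
    P=ground("wrist",o,z,m)[:,:2]*1000  # order: far-left, far-right(+y), near-left, near-right ; 'near' = +x
    c=P.mean(0);d=(P[2]+P[3]-P[0]-P[1])/2
    print(np.round(o,1).tolist());print(" centre",np.round(c,1),"axis",round(np.rad2deg(np.arctan2(d[1],d[0])),2),"L,L",np.round([np.linalg.norm(P[2]-P[0]),np.linalg.norm(P[3]-P[1])],1),"W",np.round([np.linalg.norm(P[1]-P[0]),np.linalg.norm(P[3]-P[2])],1))
E
python3 - <<'E'
from h import *
f=np.load("w1.npz");m={k:f[k] for k in("intrinsics","k1","eye","rotation")};m["k1"]=float(m["k1"]);im=f["im"]
dots(im,[(63,44),(107,41),(77,151),(120,148)],.04,m)
dots(im,[(296,13),(346,5),(321,161),(367,155)],.04,m)
dots(im,[(499,13),(573,18),(484,173),(554,176)],.012,m)
print(m["eye"])
E
```

```text
[[62.4, 44.5], [106.3, 40.0], [76.7, 149.5], [119.2, 147.0]]
 centre [ 630.  -220.5] axis 1.65 L,L [97.9 98.1] W [44. 44.]
[[296.4, 12.7], [344.8, 4.6], [320.7, 161.3], [366.2, 153.7]]
 centre [624.9   9.4] axis 9.19 L,L [134.1 133.8] W [43.8 44.1]
[[499.2, 11.5], [573.2, 18.0], [483.6, 172.1], [553.6, 174.8]]
 centre [628.8 211.2] axis -1.55 L,L [157.6 157.7] W [78.2 78. ]
[ 0.67889606 -0.00386985  0.40519737]
```

```bash

python3 -m jog '[0.1,0,-0.2,-0.05,0,0,100,0.3,0.05,-0.4,-0.1,0,0,100,0.5,0.06,-0.595,-0.104,0,0,100,0.65,0.06,-0.595,-0.104,0,0,100,0.7,0.06,-0.595,-0.104,0,0,100,0.7,0.06,-0.595,-0.104,0,0,100,0.7,0.06,-0.595,-0.104,0,0,100]'
python3 -c "
from h import *
go([.6249,.0094,.008],99.19)"
```

```text
time: 11.02
eef_pos: [0.6239, 0.0092, 0.1005]
tool_rot: [-0.125, 1.571, 0.128]
ft_force: [0.2, 0.3, 1.4]
gripper_width: 0.0931
go [ 0.4624 -0.0007  0.007 ] [ 0.0003 -0.0022 -0.0014] jaw now 99.21 tcp [0.6239 0.0092 0.1005] t 11.02 q7 1.56
```

```bash

python3 -m jog '[0.15,0,0.007,0,-0.002,0,100,0.3,0,0.007,0,-0.002,0,100,0.42,0,0.007,0,-0.002,0,100,0.46,0,0.007,0,-0.002,0,100,0.46,0,0.007,0,-0.002,0,100,0.46,0,0.007,0,-0.002,0,100]' 30
python3 -m jog '[0,0,0,0,0,0,0,0,0,0,0,0,0,0,0,0,0,0,0,0,0,0,0,0,0,0,0,0,0,0,0,0,0,0,0,0,0,0,0,0,0,0,0,0,0,0,0,0,0]'
python3 -m jog '[-0.03,0,0,0,0,0,0,-0.1,0,0,0,0,0,0,-0.3,0,0,0,0,0,0,-0.4,0,0,0,0,0,0,-0.4,0,0,0,0,0,0,-0.4,0,0,0,0,0,0]'
python3 -c "
from h import *
go([.6288,.2112,.08],88.45);print(arm.get_state()['ft_force'])"
```

```text
time: 11.52
eef_pos: [0.6262, 0.0094, 0.0101]
tool_rot: [-0.124, 1.566, 0.128]
ft_force: [0.2, 0.7, 1.2]
gripper_width: 0.0928
time: 12.1
eef_pos: [0.6264, 0.0095, 0.0106]
tool_rot: [-0.124, 1.565, 0.128]
ft_force: [-1.1, 1.1, 5.7]
gripper_width: 0.0616
time: 12.6
eef_pos: [0.6265, 0.0092, 0.0914]
tool_rot: [-0.124, 1.564, 0.128]
ft_force: [-0.5, 0.5, -4.7]
gripper_width: 0.062
go [0.0594 0.9949 0.1722] [ 0.1194  0.0021 -0.0013] jaw now 99.19 tcp [0.6265 0.0092 0.0914] t 12.6 q7 1.56
[-0.4708953   0.49221208 -4.72480643]
```

```bash

python3 -m jog '[0,0.15,0.03,0.02,0,0,0,0,0.35,0.06,0.05,0,0,0,0,0.55,0.1,0.08,0,0,0,0,0.75,0.14,0.119,0.002,0,0,0,0.95,0.17,0.119,0.002,0,0,0,0.995,0.18,0.119,0.002,0,0,0.1,0.995,0.18,0.119,0.002,0,0,0.1,0.995,0.18,0.119,0.002,0,0,0.1,0.995,0.18,0.119,0.002,0,0]'
python3 -c "
from h import *
go([.6303,.2112,.026],88.45);print(arm.get_state()['ft_force'])"
```

```text
time: 13.35
eef_pos: [0.6285, 0.2103, 0.0695]
tool_rot: [0.02, 1.575, -0.021]
ft_force: [0.6, -0.3, -5.0]
gripper_width: 0.0617
go [0.2172 0.0048 0.01  ] [ 0.0004 -0.003   0.0004] jaw now 88.49 tcp [0.6285 0.2103 0.0695] t 13.35 q7 1.16
[ 0.64440815 -0.30669827 -5.04291663]
```

```bash

python3 -m jog '[0.08,0.005,0.008,0,-0.003,0,0,0.16,0.005,0.008,0,-0.003,0,0,0.2,0.005,0.008,0,-0.003,0,0,0.215,0.005,0.008,0,-0.003,0,0,0.22,0.005,0.008,0,-0.003,0,0,0.22,0.005,0.008,0,-0.003,0,0]'
python3 -c "
from h import *
go([.6303,.2112,.0226],88.45)"
```

```text
time: 13.85
eef_pos: [0.6302, 0.2108, 0.0258]
tool_rot: [0.021, 1.57, -0.022]
ft_force: [0.3, 0.1, -4.3]
gripper_width: 0.0618
go [0.0161 0.0023 0.0003] [0.     0.0002 0.0004] jaw now 88.45 tcp [0.6302 0.2108 0.0258] t 13.85 q7 1.16
```

```bash

python3 -m jog '[0.008,0.003,0,0,0,0,0,0.016,0.003,0,0,0,0,0,0.016,0.003,0,0,0,0,0,0.016,0.003,0,0,0,0,0]'
python3 -m jog '[0.003,0,0,0,0,0,0,0.003,0,0,0,0,0,0,0.003,0,0,0,0,0,0]'
```

```text
time: 14.18
eef_pos: [0.6303, 0.2114, 0.023]
tool_rot: [0.021, 1.57, -0.022]
ft_force: [0.0, 0.3, -4.2]
gripper_width: 0.0618
time: 14.43
eef_pos: [0.6304, 0.2115, 0.0226]
tool_rot: [0.021, 1.57, -0.021]
ft_force: [-0.8, -0.7, 0.4]
gripper_width: 0.0617
```

```bash

python3 -m jog '[0,0,0,0,0,0,60,0,0,0,0,0,0,80,0,0,0,0,0,0,100,0,0,0,0,0,0,100,0,0,0,0,0,0,100,0,0,0,0,0,0,100]'
python3 -m jog '[-0.2,0,0,0,0,0,100,-0.4,0,0.1,0,0,0,100,-0.6,-0.1,0.3,0,0,0,100,-0.8,-0.2,0.4,0,0,0,100,-1,-0.3,0.4,0,0,0,100,-1,-0.3,0.4,0,0,0,100,-1,-0.3,0.4,0,0,0,100]'
python3 - <<'E'
from h import *
m=arm.camera_model("wrist");im=arm.camera("wrist");cv2.imwrite("pics/w2.png",im[:,:,::-1]);np.savez("w2.npz",im=im,**m)
go([.55,-.12,.24],90)
E
```

```text
time: 14.93
eef_pos: [0.6305, 0.2115, 0.0228]
tool_rot: [0.021, 1.57, -0.021]
ft_force: [-0.0, -0.2, -0.2]
gripper_width: 0.09
time: 15.52
eef_pos: [0.7129, 0.1453, 0.2295]
tool_rot: [0.025, 1.56, -0.025]
ft_force: [0.4, -0.0, 0.0]
gripper_width: 0.0932
go [-0.0738 -1.3599 -0.7633] [-0.0193  0.0045 -0.0002] jaw now 88.26 tcp [0.7109 0.1472 0.2264] t 15.57 q7 1.28
```

View pics/w2.png

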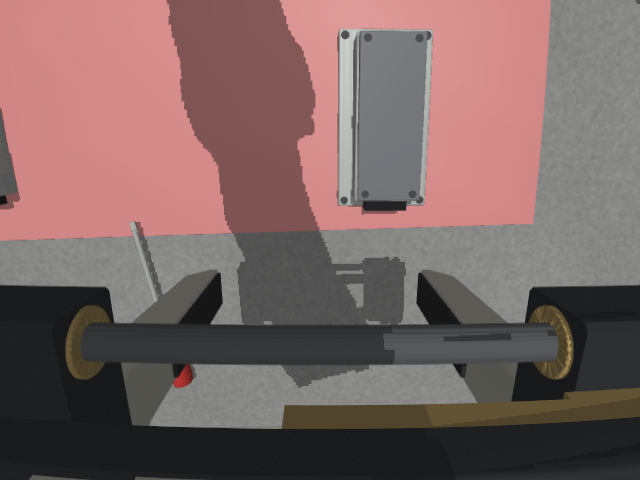

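Case a sits on the plate at about (390,118), with the lid screws and two left plate screws clearly visible.

```bash
python3 - <<'E'
from h import *
f=np.load("w2.npz");m={k:f[k] for k in("intrinsics","k1","eye","rotation")};m["k1"]=float(m["k1"]);im=f["im"]
dots(im,[(368,38),(420,38),(365,194),(412,195)],.052,m)
dots(im,[(345,35),(428,34),(344,200),(424,199)],.012,m)
E
python3 -m jog '[-0.05,-0.2,-0.15,0,0,0,100,-0.07,-0.4,-0.3,0,0,0,100,-0.07,-0.6,-0.4,0,0,0,100,-0.07,-0.8,-0.5,0,0,0,100,-0.07,-1,-0.76,0,0,0,100,-0.07,-1,-0.76,-0.02,0.004,0,100,-0.07,-1,-0.76,-0.02,0.004,0,100]'
python3 -c "
from h import *
go([.57,-.14,.24],90)"
```

```text
[[367.6, 37.0], [418.9, 37.9], [364.6, 193.8], [411.9, 193.9]]
 centre [628.9 210.9] axis -1.6 L,L [133.7 133.8] W [43.8 43.8]
[[344.6, 34.5], [428.5, 34.5], [343.7, 199.8], [418.6, 199.7]]
 centre [628.5 211.7] axis -1.85 L,L [157.8 158.6] W [79.7 77.6]
time: 16.15
eef_pos: [0.5467, -0.053, 0.2383]
tool_rot: [0.001, 1.576, -0.003]
ft_force: [-1.5, -1.6, -0.8]
gripper_width: 0.0933
go [-0.0085 -0.4346  0.1175] [-0.0017 -0.003   0.001 ] jaw now 89.85 tcp [ 0.5467 -0.053   0.2383] t 16.15 q7 1.57
```

Case a is within 0.3 mm of the plate centre. On to b and e.

```bash

python3 -m jog '[0,-0.2,0.06,0,-0.003,0,100,-0.01,-0.4,0.1,0,-0.003,0,100,-0.01,-0.43,0.12,0,-0.003,0,100,-0.01,-0.43,0.12,0,-0.003,0,100,-0.01,-0.43,0.12,0,-0.003,0,100]'
python3 - <<'E'
from h import *
m=arm.camera_model("wrist");im=arm.camera("wrist");cv2.imwrite("pics/w3.png",im[:,:,::-1]);np.savez("w3.npz",im=im,**m)
go([.424,-.256,.10],90)
E
```

```text
time: 16.57
eef_pos: [0.5701, -0.1384, 0.2392]
tool_rot: [0.002, 1.572, -0.003]
ft_force: [0.6, 0.7, 0.3]
gripper_width: 0.0927
go [ 0.6983 -0.5937 -0.7287] [-0.0009 -0.001   0.0003] jaw now 89.92 tcp [ 0.5701 -0.1374  0.2394] t 16.62 q7 1.73
```

View pics/w3.png

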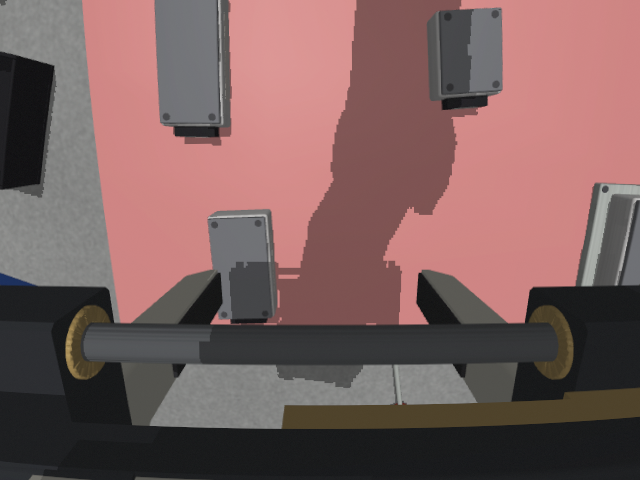

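Here b's near screws are at (166,116) and (211,117), with the rest out of view. Case e is at (470,50) and c at (243,268). I step back a little for all of b.

```bash

python3 -m jog '[0,-0.15,-0.15,0,0,0,100,0,-0.35,-0.35,0,0,0,100,0,-0.5,-0.35,0,0,0,100,0,-0.5,-0.35,0,0,0,100,0,-0.5,-0.35,0,0,0,100]'
python3 - <<'E'
from h import *
m=arm.camera_model("wrist");im=arm.camera("wrist");cv2.imwrite("pics/w4.png",im[:,:,::-1])
f=np.load("w3.npz");m3={k:f[k] for k in("intrinsics","k1","eye","rotation")};m3["k1"]=float(m3["k1"]);i3=f["im"]
dots(i3,[(447,17),(495,14),(450,87),(495,84)],.04,m3)
dots(i3,[(214,225),(258,223),(224,315),(265,313)],.04,m3)
P=ground("wrist",[(166,116.5),(211,117)],.04,m3)*1000;print(P,m3["eye"],m["eye"])
# predict b's dots in new picture
n=(P[0]+P[1])/2
K=np.array(m["intrinsics"])
pts=np.array([[n[0]-116,n[1]-22,40],[n[0]-116,n[1]+22,40],[n[0],n[1]-22,40],[n[0],n[1]+22,40]])/1000
Rw=R.from_rotvec(m["rotation"]).inv();q=Rw.apply(pts-m["eye"])
h,_=cv2.projectPoints(q,np.zeros(3),np.zeros(3),K,np.array([m["k1"],0,0,0.]));print(h.reshape(-1,2).round().tolist())
dots(im,h.reshape(-1,2),.04,m)
go([.424,-.256,.10],90)
E
```

```text
time: 17.03
eef_pos: [0.4992, -0.2377, 0.2395]
tool_rot: [0.003, 1.573, -0.003]
ft_force: [1.4, 0.2, -0.0]
gripper_width: 0.0929
[[447.5, 16.4], [494.7, 13.7], [449.5, 86.9], [495.6, 84.0]]
 centre [419.2   2.2] axis 4.71 L,L [61.8 62. ] W [43.9 44. ]
[[214.2, 224.3], [257.5, 222.7], [223.9, 314.2], [261.4, 320.3]]
 centre [ 631.9 -221.7] axis 0.67 L,L [ 97.9 106.3] W [43.6 40.5]
[[ 476.85169621 -283.66133253   40.        ]
 [ 478.21785058 -240.43533969   40.        ]] [ 0.50442603 -0.13852574  0.40502669] [ 0.43351112 -0.23782158  0.40524128]
[[268.0, 65.0], [316.0, 64.0], [272.0, 191.0], [317.0, 191.0]]
[[271.6, 64.0], [319.5, 65.0], [271.9, 190.3], [317.1, 191.1]]
 centre [ 419.4 -260.6] axis -1.51 L,L [116.2 115.9] W [43.9 44. ]
go [ 0.6974 -0.1005 -0.3792] [-0.0006 -0.0011 -0.0002] jaw now 89.95 tcp [ 0.5001 -0.236   0.2394] t 17.08 q7 1.94
```

```bash

python3 -m jog '[0.1,-0.12,-0.2,0,0,0,100,0.3,-0.12,-0.4,0,0,0,100,0.5,-0.12,-0.403,0.016,0,0,100,0.65,-0.12,-0.403,0.016,0,0,100,0.7,-0.12,-0.403,0.016,0,0,100,0.7,-0.12,-0.403,0.016,0,0,100]'
python3 -c "
from h import *
go([.4194,-.2606,.0095],88.49)"
```

```text
time: 17.58
eef_pos: [0.4184, -0.2566, 0.0964]
tool_rot: [0.021, 1.578, -0.015]
ft_force: [0.1, -0.1, 0.2]
gripper_width: 0.0931
go [ 0.4343 -0.0216  0.0085] [ 0.0024 -0.0044 -0.0024] jaw now 88.71 tcp [ 0.4184 -0.2566  0.0964] t 17.58 q7 2.04
```

```bash

python3 -m jog '[0.15,-0.022,0.007,0,-0.004,-0.002,100,0.3,-0.022,0.007,0.002,-0.004,-0.002,100,0.4,-0.022,0.007,0.002,-0.004,-0.002,100,0.435,-0.022,0.007,0.002,-0.004,-0.002,100,0.435,-0.022,0.007,0.002,-0.004,-0.002,100,0.435,-0.022,0.007,0.002,-0.004,-0.002,100]' 30
python3 -m jog '[0,0,0,0,0,0,0,0,0,0,0,0,0,0,0,0,0,0,0,0,0,0,0,0,0,0,0,0,0,0,0,0,0,0,0,0,0,0,0,0,0,0,0,0,0,0,0,0,0]'
python3 -m jog '[-0.03,0,0,0,0,0,0,-0.1,0,0,0,0,0,0,-0.3,0,0,0,0,0,0,-0.5,0,0,0,0,0,0,-0.6,0,0,0,0,0,0,-0.6,0,0,0,0,0,0,-0.6,0,0,0,0,0,0]'
python3 -c "
from h import *
go([.6288,.2112,.14],88.45);print(arm.get_state()['ft_force'])"
```

```text
time: 18.08
eef_pos: [0.4201, -0.26, 0.0102]
tool_rot: [0.02, 1.571, -0.018]
ft_force: [0.6, 0.6, 0.1]
gripper_width: 0.0929
time: 18.67
eef_pos: [0.4203, -0.2602, 0.0107]
tool_rot: [0.02, 1.57, -0.019]
ft_force: [-0.8, 1.1, 7.2]
gripper_width: 0.0618
time: 19.25
eef_pos: [0.4204, -0.2604, 0.1316]
tool_rot: [0.019, 1.568, -0.019]
ft_force: [0.2, -0.5, -4.3]
gripper_width: 0.0617
go [-0.04    2.3826  0.984 ] [0.0017 0.0018 0.0002] jaw now 88.6 tcp [ 0.4204 -0.2604  0.1316] t 19.25 q7 2.04
[ 0.23489148 -0.49310966 -4.25359046]
```

```bash

python3 -m jog '[0,0.1,0.04,0,0,0,0,-0.02,0.3,0.12,0,0,0,0,-0.02,0.5,0.2,0,0,0,0,-0.02,0.7,0.3,0,0,0,0,-0.02,0.9,0.35,0,0,0,0,-0.02,1,0.4,0,0,0,0,-0.02,1,0.4,0,0,0,0]'
python3 -m jog '[0,0.2,0.08,0,0,0,0,0,0.4,0.16,0,0,0,0,0,0.6,0.24,0,0,0,0,0,0.8,0.32,0,0,0,0,0,1,0.4,0,0,0,0,0,1,0.42,0,0,0,0,0,1,0.42,0,0,0,0]'
python3 -c "
from h import *
go([.6297,.2112,.09],88.45)"
```

```text
time: 19.83
eef_pos: [0.507, -0.0556, 0.1338]
tool_rot: [0.014, 1.569, -0.011]
ft_force: [0.3, -0.4, -3.2]
gripper_width: 0.0618
time: 20.42
eef_pos: [0.5948, 0.1483, 0.1318]
tool_rot: [0.01, 1.571, -0.005]
ft_force: [-0.4, -0.8, -4.5]
gripper_width: 0.062
go [0.2099 0.3154 0.1713] [ 0.0111 -0.0001 -0.0021] jaw now 89.45 tcp [0.5948 0.1483 0.1318] t 20.42 q7 1.34
```

```bash

python3 -m jog '[0,0.15,0.08,0,0,0,0,0.05,0.3,0.17,0.011,0,0,0,0.15,0.315,0.17,0.011,0,-0.002,0,0.21,0.315,0.17,0.011,0,-0.002,0,0.21,0.315,0.17,0.011,0,-0.002,0,0.21,0.315,0.17,0.011,0,-0.002,0]'
python3 -c "
from h import *
go([.6297,.2112,.066],88.45)"
```

```text
time: 20.92
eef_pos: [0.628, 0.2087, 0.0881]
tool_rot: [0.02, 1.575, -0.024]
ft_force: [0.0, 0.3, -3.5]
gripper_width: 0.0619
go [0.1105 0.0132 0.0086] [-0.0008 -0.0026  0.0016] jaw now 88.37 tcp [0.628  0.2087 0.0881] t 20.92 q7 1.26
```

```bash

python3 -m jog '[0.05,0.013,0.007,-0.001,-0.003,0.002,0,0.1,0.013,0.007,-0.001,-0.003,0.002,0,0.112,0.013,0.007,-0.001,-0.003,0.002,0,0.112,0.013,0.007,-0.001,-0.003,0.002,0,0.112,0.013,0.007,-0.001,-0.003,0.002,0]'
python3 -c "
from h import *
go([.6297,.2112,.0627],88.45)"
```

```text
time: 21.33
eef_pos: [0.6294, 0.2109, 0.0657]
tool_rot: [0.022, 1.57, -0.021]
ft_force: [-0.6, 0.0, -3.4]
gripper_width: 0.0621
go [0.0152 0.0017 0.0015] [-0.0001  0.0004 -0.0003] jaw now 88.44 tcp [0.6294 0.2109 0.0657] t 21.33 q7 1.26
```

```bash

python3 -m jog '[0.008,0.002,0.0015,0,0,0,0,0.016,0.002,0.0015,0,0,0,0,0.016,0.002,0.0015,0,0,0,0,0.016,0.002,0.0015,0,0,0,0]'
python3 -m jog '[0.003,0,0,0,0,0,0,0.003,0,0,0,0,0,0,0.003,0,0,0,0,0,0]'
```

```text
time: 21.67
eef_pos: [0.6298, 0.2114, 0.0627]
tool_rot: [0.022, 1.57, -0.021]
ft_force: [-0.5, 0.2, -2.7]
gripper_width: 0.062
time: 21.92
eef_pos: [0.6299, 0.2113, 0.0627]
tool_rot: [0.022, 1.57, -0.021]
ft_force: [-2.2, -1.4, 5.3]
gripper_width: 0.0619
```

```bash
cat >> h.py <<'E'
def check(c,ax,L,z,W=44,m=None,im=None):
    """predict lid screw pixels of lid (mm centre, deg, dot spacing L) and measure"""
    m=m or arm.camera_model("wrist")
    if im is None: im=arm.camera("wrist")
    a=np.deg2rad(ax);u=np.array([np.cos(a),np.sin(a)]);n=np.array([-u[1],u[0]])
    P=np.array([[*(np.array(c)+s*u*L/2+t*n*W/2),z*1000] for s,t in((-1,-1),(-1,1),(1,-1),(1,1))])/1000
    q=R.from_rotvec(m["rotation"]).inv().apply(P-m["eye"])
    h=cv2.projectPoints(q,np.zeros(3),np.zeros(3),np.array(m["intrinsics"]),np.array([m["k1"],0,0,0.]))[0].reshape(-1,2)
    dots(im,h,z,m);return im
E
python3 -m jog '[0,0,0,0,0,0,60,0,0,0,0,0,0,80,0,0,0,0,0,0,100,0,0,0,0,0,0,100,0,0,0,0,0,0,100,0,0,0,0,0,0,100]'
python3 -m jog '[-0.2,0,0,0,0,0,100,-0.4,0,0.1,0,0,0,100,-0.6,-0.1,0.3,0,0,0,100,-0.8,-0.2,0.4,0,0,0,100,-1,-0.3,0.4,0,0,0,100,-1,-0.3,0.4,0,0,0,100,-1,-0.3,0.4,0,0,0,100]'
python3 - <<'E'
from h import *
m=arm.camera_model("wrist");im=check((628.8,211.2),-1.55,116,.092,m=m);cv2.imwrite("pics/w5.png",im[:,:,::-1])
check((628.9,210.9),-1.55,134,.052,m=m,im=im)
go([.71,-.1,.24],90)
E
```

```text
time: 22.42
eef_pos: [0.6299, 0.2114, 0.0626]
tool_rot: [0.022, 1.569, -0.021]
ft_force: [0.2, -0.3, -0.1]
gripper_width: 0.0899
time: 23.0
eef_pos: [0.712, 0.1447, 0.2693]
tool_rot: [0.026, 1.56, -0.024]
ft_force: [0.4, -0.3, 0.9]
gripper_width: 0.0932
[[367.7, 49.5], [418.9, 50.2], [365.0, 185.1], [412.7, 185.3]]
 centre [629.1 210.8] axis -1.65 L,L [115.8 115.8] W [43.8 43.8]
[[367.7, 49.5], [408.5, 49.2], [362.8, 198.0], [401.6, 193.0]]
 centre [632.3 212.5] axis -2.27 L,L [142.5 138. ] W [39.  40.1]
go [ 0.1292 -1.2335  0.0357] [-0.0194  0.0046 -0.001 ] jaw now 88.25 tcp [0.7102 0.1468 0.2662] t 23.05 q7 1.35
```

Column b: 0.4 mm off centre, good (the second line measured hidden screws, so I ignore it). Now c.

```bash

python3 -m jog '[0.03,-0.2,0,0,0,0,100,0.06,-0.4,0,0,0,0,100,0.1,-0.6,0.03,-0.01,0,0,100,0.12,-0.8,0.03,-0.02,0.004,0,100,0.13,-1,0.03,-0.02,0.004,0,100,0.13,-1,0.03,-0.02,0.004,0,100,0.13,-1,0.03,-0.02,0.004,0,100]'
python3 -m jog '[0,-0.2,0,0,0,0,100,0,-0.4,0,0,0,0,100,0,-0.6,0.05,0,0,0,100,0,-0.6,0.05,0,0,0,100,0,-0.6,0.05,0,0,0,100,0,-0.6,0.05,0,0,0,100]'
python3 - <<'E'
from h import *
im=check((630,-220.5),1.65,98,.04);cv2.imwrite("pics/w6.png",im[:,:,::-1])
go([.63,-.2205,.10],91.5)
E
```

```text
time: 23.63
eef_pos: [0.7092, -0.0563, 0.2384]
tool_rot: [0.003, 1.572, -0.002]
ft_force: [0.2, 0.8, 0.2]
gripper_width: 0.0926
time: 24.13
eef_pos: [0.7188, -0.1738, 0.2373]
tool_rot: [0.003, 1.573, 0.0]
ft_force: [-1.6, 0.3, -0.2]
gripper_width: 0.0934
[[241.2, 65.7], [289.5, 63.2], [248.8, 173.4], [294.7, 171.6]]
 centre [ 630.1 -220.7] axis 1.8 L,L [98.  98.1] W [44.1 44.2]
go [ 0.6876 -0.2394 -0.4429] [-0.0171 -0.0015 -0.0017] jaw now 89.96 tcp [ 0.7189 -0.173   0.2374] t 24.18 q7 1.82
```

```bash

python3 -m jog '[0.1,-0.12,-0.2,-0.02,0,0,100,0.3,-0.24,-0.4,-0.02,0,0,100,0.5,-0.24,-0.44,-0.02,0,0,100,0.65,-0.24,-0.44,-0.02,0,0,100,0.69,-0.24,-0.44,-0.02,0,0,100,0.69,-0.24,-0.44,-0.02,0,0,100]'
python3 -c "
from h import *
go([.6301,-.2207,.0098],91.8)"
```

```text
time: 24.68
eef_pos: [0.6278, -0.2175, 0.0954]
tool_rot: [-0.021, 1.58, 0.03]
ft_force: [-0.9, 0.0, -0.2]
gripper_width: 0.0936
go [ 0.4278 -0.0189  0.0147] [ 0.001  -0.0058 -0.0037] jaw now 91.89 tcp [ 0.6278 -0.2175  0.0954] t 24.68 q7 1.96
```

```bash

python3 -m jog '[0.15,-0.019,0.01,0.001,-0.006,-0.004,100,0.3,-0.019,0.01,0.001,-0.006,-0.004,100,0.4,-0.019,0.01,0.001,-0.006,-0.004,100,0.43,-0.019,0.01,0.001,-0.006,-0.004,100,0.43,-0.019,0.01,0.001,-0.006,-0.004,100,0.43,-0.019,0.01,0.001,-0.006,-0.004,100]' 30
python3 -m jog '[0,0,0,0,0,0,0,0,0,0,0,0,0,0,0,0,0,0,0,0,0,0,0,0,0,0,0,0,0,0,0,0,0,0,0,0,0,0,0,0,0,0,0,0,0,0,0,0,0]'
python3 -m jog '[-0.03,0,0,0,0,0,0,-0.1,0,0,0,0,0,0,-0.3,0,0,0,0,0,0,-0.5,0,0,0,0,0,0,-0.7,0,0,0,0,0,0,-0.8,0,0,0,0,0,0,-0.8,0,0,0,0,0,0,-0.8,0,0,0,0,0,0]'
python3 -c "
from h import *
go([.6288,.2112,.17],88.45);print(arm.get_state()['ft_force'])"
```

```text
time: 25.18
eef_pos: [0.6305, -0.22, 0.0108]
tool_rot: [-0.026, 1.569, 0.025]
ft_force: [0.3, -0.5, 0.5]
gripper_width: 0.0926
time: 25.77
eef_pos: [0.6307, -0.2201, 0.0113]
tool_rot: [-0.026, 1.568, 0.025]
ft_force: [-0.1, 1.2, 4.9]
gripper_width: 0.0621
time: 26.43
eef_pos: [0.6306, -0.2201, 0.173]
tool_rot: [-0.027, 1.566, 0.025]
ft_force: [0.4, 0.6, -3.4]
gripper_width: 0.0621
go [0.0127 2.1555 0.0615] [0.038  0.0032 0.0007] jaw now 91.87 tcp [ 0.6306 -0.2201  0.173 ] t 26.43 q7 1.95
[ 0.37164273  0.57835924 -3.38264133]
```

```bash

python3 -m jog '[0,0.1,0,0,0,0,0,0,0.3,0,0,0,0,0,0,0.5,0,0,0,0,0,0,0.7,0.01,0,0,0,0,0,0.9,0.02,0.02,0,0,0,0,1,0.03,0.038,0.003,0,0,0,1,0.03,0.038,0.003,0,0]'
python3 -m jog '[0,0.2,0,0,0,0,0,0,0.4,0,0,0,0,0,0,0.6,0,0,0,0,0,0,0.8,0,0,0,0,0,0,1,0,0,0,0,0,0,1,0,0,0,0,0,0,1,0,0,0,0,0]'
python3 -c "
from h import *
go([.6294,.2112,.13],88.45)"
```

```text
time: 27.02
eef_pos: [0.629, -0.0124, 0.1706]
tool_rot: [0.018, 1.575, -0.015]
ft_force: [0.3, 0.4, -2.6]
gripper_width: 0.0618
time: 27.6
eef_pos: [0.6315, 0.1906, 0.1687]
tool_rot: [0.013, 1.578, -0.011]
ft_force: [-0.0, -1.0, -2.3]
gripper_width: 0.0617
go [ 0.1938  0.1024 -0.0108] [ 0.0077 -0.0045 -0.0009] jaw now 89.14 tcp [0.6315 0.1906 0.1687] t 27.6 q7 1.31
```

```bash

python3 -m jog '[0.05,0.1,-0.01,0.008,-0.0045,0,0,0.13,0.103,-0.01,0.008,-0.0045,0,0,0.19,0.103,-0.01,0.008,-0.0045,0,0,0.195,0.103,-0.01,0.008,-0.0045,0,0,0.195,0.103,-0.01,0.008,-0.0045,0,0]'
python3 -c "
from h import *
go([.6294,.2112,.106],88.45)"
```

```text
time: 28.02
eef_pos: [0.6291, 0.2089, 0.1284]
tool_rot: [0.023, 1.573, -0.024]
ft_force: [0.2, 0.7, -2.2]
gripper_width: 0.0619
go [0.1118 0.0118 0.0016] [-0.0016 -0.0016  0.0005] jaw now 88.3 tcp [0.6291 0.2089 0.1284] t 28.02 q7 1.28
```

```bash

python3 -m jog '[0.05,0.012,0,-0.0016,-0.0016,0,0,0.1,0.012,0,-0.0016,-0.0016,0,0,0.112,0.012,0,-0.0016,-0.0016,0,0,0.112,0.012,0,-0.0016,-0.0016,0,0,0.112,0.012,0,-0.0016,-0.0016,0,0]'
python3 -c "
from h import *
go([.6294,.2112,.1033],88.45)"
```

```text
time: 28.43
eef_pos: [0.6291, 0.211, 0.1058]
tool_rot: [0.021, 1.571, -0.022]
ft_force: [-0.9, 0.7, -2.4]
gripper_width: 0.0617
go [0.0127 0.0011 0.0014] [-0.0002 -0.0002  0.0006] jaw now 88.43 tcp [0.6291 0.211  0.1058] t 28.43 q7 1.28
```

```bash

python3 -m jog '[0.008,0.001,0.001,0,0,0,0,0.013,0.001,0.001,0,0,0,0,0.013,0.001,0.001,0,0,0,0,0.013,0.001,0.001,0,0,0,0]'
python3 -m jog '[0.003,0,0,0,0,0,0,0.003,0,0,0,0,0,0,0.003,0,0,0,0,0,0]'
```

```text
time: 28.77
eef_pos: [0.6294, 0.2113, 0.1034]
tool_rot: [0.021, 1.571, -0.022]
ft_force: [-0.2, 0.0, -2.5]
gripper_width: 0.0616
time: 29.02
eef_pos: [0.6295, 0.2114, 0.1031]
tool_rot: [0.021, 1.57, -0.022]
ft_force: [-0.7, 0.3, 0.8]
gripper_width: 0.0618
```

Contact made. I release, back off, check c, then look for e.

```bash

python3 -m jog '[0,0,0,0,0,0,60,0,0,0,0,0,0,80,0,0,0,0,0,0,100,0,0,0,0,0,0,100,0,0,0,0,0,0,100,0,0,0,0,0,0,100]'
python3 -m jog '[-0.2,0,0,0,0,0,100,-0.4,0,0.1,0,0,0,100,-0.6,-0.1,0.3,0,0,0,100,-0.8,-0.2,0.4,0,0,0,100,-0.9,-0.3,0.4,0,0,0,100,-0.9,-0.3,0.4,0,0,0,100,-0.9,-0.3,0.4,0,0,0,100]'
python3 - <<'E'
from h import *
im=check((628.8,211.2),-1.55,98,.132);cv2.imwrite("pics/w7.png",im[:,:,::-1])
E
python3 -m jog '[0.05,-0.2,-0.2,0,0,0,100,0.1,-0.4,-0.4,0,0,0,100,0.2,-0.6,-0.6,0,0,0,100,0.25,-0.8,-0.8,0,0,0,100,0.3,-0.8,-1,0,0,0,100,0.3,-0.8,-1,0,0,0,100,0.3,-0.8,-1,0,0,0,100]'
python3 - <<'E'
from h import *
m=arm.camera_model("wrist");im=check((419.2,2.2),4.71,62,.04,m=m);np.savez("w8.npz",im=im,**m);cv2.imwrite("pics/w8.png",im[:,:,::-1])
go([.50,0,.24],90)
E
```

```text
time: 29.52
eef_pos: [0.6296, 0.2114, 0.1032]
tool_rot: [0.021, 1.57, -0.022]
ft_force: [-0.7, 0.2, 0.0]
gripper_width: 0.0897
time: 30.1
eef_pos: [0.7102, 0.1459, 0.2867]
tool_rot: [0.024, 1.564, -0.025]
ft_force: [-0.7, -0.8, 0.4]
gripper_width: 0.0931
[[370.2, 58.0], [424.9, 58.5], [367.3, 180.8], [418.2, 181.2]]
 centre [629.  210.9] axis -1.89 L,L [98.2 98.6] W [44.  43.6]
time: 30.73
eef_pos: [0.4963, -0.0067, 0.2207]
tool_rot: [0.023, 1.576, -0.024]
ft_force: [-0.4, 0.7, -0.3]
gripper_width: 0.0932
[[298.4, 99.1], [348.1, 93.2], [306.8, 169.4], [351.6, 156.7]]
 centre [417.6   1.5] axis 3.61 L,L [62.  55.2] W [44.  42.3]
go [-0.0967  0.0364  0.0206] [-0.0193 -0.0041  0.0004] jaw now 88.26 tcp [ 0.4955 -0.0072  0.2207] t 30.78 q7 1.55
```

View pics/w8.png

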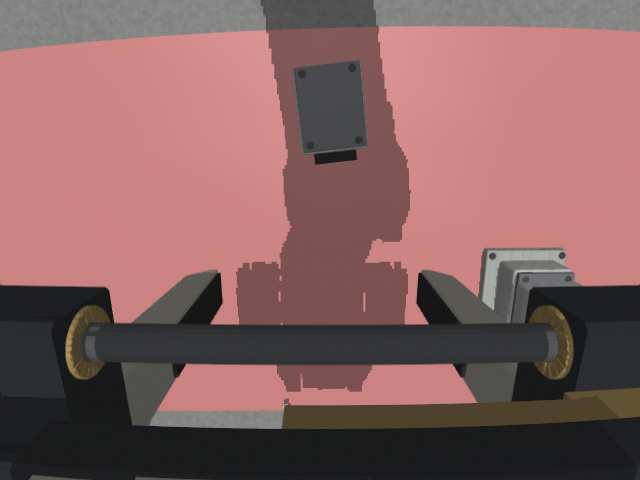

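Case e has been knocked: its screws are now at (301,73), (352,68), (310,146) and (359,140). I re-measure.

```bash
python3 - <<'E'
from h import *
f=np.load("w8.npz");m={k:f[k] for k in("intrinsics","k1","eye","rotation")};m["k1"]=float(m["k1"])
dots(f["im"],[(301,73),(352,68),(310,146),(359,140)],.04,m)
go([.41,.0,.10],95)
E
```

```text
[[301.5, 73.7], [351.7, 67.7], [309.8, 145.5], [358.7, 139.7]]
 centre [397.9   5.8] axis 4.8 L,L [62.  61.9] W [44.  44.4]
go [ 0.6062  0.0233 -0.4247] [-0.0748 -0.0041  0.0002] jaw now 88.26 tcp [ 0.4955 -0.0072  0.2207] t 30.78 q7 1.55
```

```bash

python3 -m jog '[0.1,0.05,-0.1,-0.03,0,0,100,0.25,0.06,-0.25,-0.06,-0.004,0,100,0.4,0.06,-0.4,-0.073,-0.004,0,100,0.55,0.06,-0.416,-0.073,-0.004,0,100,0.6,0.06,-0.416,-0.073,-0.004,0,100,0.6,0.06,-0.416,-0.073,-0.004,0,100]'
python3 -c "
from h import *
go([.410,.0068,.012],94.8);s=pose()[0];print(np.round(s['joint_positions'],3))"
```

```text
time: 31.28
eef_pos: [0.4092, 0.0086, 0.0985]
tool_rot: [-0.069, 1.577, 0.068]
ft_force: [-0.3, -0.7, -0.3]
gripper_width: 0.093
go [ 0.4322 -0.0095  0.0063] [ 0.0021 -0.0043 -0.    ] jaw now 94.98 tcp [0.4092 0.0086 0.0985] t 31.28 q7 1.65
[-0.222  0.463  0.086  2.41  -0.141  0.28   1.649]
```

```bash

python3 -m jog '[0.1,-0.01,-0.02,0.002,-0.004,0,100,0.2,-0.01,-0.04,0.002,-0.004,0,100,0.3,-0.01,-0.04,0.002,-0.004,0,100,0.4,-0.01,-0.04,0.002,-0.004,0,100,0.43,-0.01,-0.04,0.002,-0.004,0,100,0.43,-0.01,-0.04,0.002,-0.004,0,100]' 30
python3 -c "
from h import *
go([.400,.006,.012],94.8);s=pose()[0];print(np.round(s['joint_positions'],3))"
```

```text
time: 31.78
eef_pos: [0.4045, 0.0085, 0.0271]
tool_rot: [-0.062, 1.588, 0.071]
ft_force: [0.5, 0.3, 0.5]
gripper_width: 0.0934
go [ 0.0759 -0.011  -0.0223] [ 0.0007 -0.0115 -0.0041] jaw now 94.86 tcp [0.4045 0.0085 0.0271] t 31.78 q7 2.36
[-0.239  0.634  0.123  2.457 -0.844  0.108  2.358]
```

```bash

python3 -m jog '[-0.05,0,0.07,0.001,-0.0115,-0.004,100,-0.05,-0.005,0.1,0.001,-0.0115,-0.004,100,-0.05,-0.005,0.1,0.001,-0.0115,-0.004,100,-0.05,-0.005,0.1,0.001,-0.0115,-0.004,100]'
python3 -c "
from h import *
go([.422,.0078,.012],94.8);s=pose()[0];print(np.round(s['joint_positions'],3))"
```

```text
time: 32.12
eef_pos: [0.425, 0.0099, 0.0368]
tool_rot: [-0.066, 1.569, 0.067]
ft_force: [-0.2, -0.2, -0.3]
gripper_width: 0.0929
go [ 0.1239 -0.0091 -0.0157] [ 0.0006  0.0002 -0.0003] jaw now 94.86 tcp [0.425  0.0099 0.0368] t 32.12 q7 2.34
[-0.289  0.62   0.193  2.424 -0.817  0.154  2.336]
```

```bash

python3 -m jog '[0.05,-0.009,0,0,0,0,100,0.09,-0.009,0,0,0,0,100,0.09,-0.009,0,0,0,0,100]'
python3 -c "
from h import *
go([.422,.0078,.012],94.8);s=pose()[0];print(np.round(s['joint_positions'],3))"
```

```text
time: 32.37
eef_pos: [0.4241, 0.0084, 0.018]
tool_rot: [-0.065, 1.572, 0.068]
ft_force: [-0.8, 0.1, 0.1]
gripper_width: 0.093
go [ 0.0298 -0.0024 -0.0104] [ 0.0005 -0.0013 -0.0013] jaw now 94.85 tcp [0.4241 0.0084 0.018 ] t 32.37 q7 2.51
[-0.249  0.66   0.143  2.431 -0.994  0.107  2.511]
```

Joint 6 is at its lower limit here, so e is too close for a central grasp. I'll grip its front part further out and shift it forward, then regrip.

```bash

python3 -m jog '[-0.02,0.002,0.02,0,0,0,100,-0.02,0.004,0.03,0,0,0,100,-0.01,0.004,0.035,0,0,0,100,-0.01,0.004,0.035,0,0,0,100]' 25
python3 -c "
from h import *
go([.43,.0085,.018],94.8);s=pose()[0];print(np.round(s['joint_positions'],3))"
```

```text
time: 32.7
eef_pos: [0.4312, 0.0098, 0.0199]
tool_rot: [-0.066, 1.571, 0.068]
ft_force: [-0.6, -0.2, 0.1]
gripper_width: 0.0926
go [ 0.0095 -0.0062 -0.0066] [ 0.0008 -0.0009 -0.001 ] jaw now 94.87 tcp [0.4312 0.0098 0.0199] t 32.7 q7 2.5
[-0.275  0.66   0.179  2.416 -0.978  0.134  2.497]
```

```bash

python3 -m jog '[0.012,-0.006,0,0,0,0,40,0.012,-0.006,0,0,0,0,0,0.012,-0.006,0,0,0,0,0,0.012,-0.006,0,0,0,0,0,0.012,-0.006,0,0,0,0,0,0.012,-0.006,0,0,0,0,0,0.012,-0.006,0,0,0,0,0,0.012,-0.006,0,0,0,0,0]' 25
python3 -m jog '[-0.01,0,0,0,0,0,0,-0.02,0,0.05,0,0,0,0,-0.02,0,0.1,0,0,0,0,-0.02,0,0.18,0,0,0,0,-0.02,0,0.25,0,0,0,0,-0.02,0,0.3,0,0,0,0,-0.02,0,0.3,0,0,0,0,-0.02,0,0.3,0,0,0,0]'
python3 -c "
from h import *
go([.49,.0085,.018],94.8);s=pose()[0];print(np.round(s['joint_positions'],3))"
```

```text
time: 33.37
eef_pos: [0.4313, 0.0086, 0.0175]
tool_rot: [-0.066, 1.571, 0.068]
ft_force: [-0.1, -0.1, 0.5]
gripper_width: 0.0616
time: 34.03
eef_pos: [0.4907, 0.0139, 0.0212]
tool_rot: [-0.066, 1.572, 0.068]
ft_force: [-1.3, 0.1, -2.7]
gripper_width: 0.0617
go [ 0.0162 -0.0265 -0.0057] [ 0.0011 -0.0012 -0.0008] jaw now 94.9 tcp [0.4907 0.0139 0.0212] t 34.03 q7 2.43
[-0.385  0.701  0.36   2.289 -0.903  0.296  2.433]
```

```bash

python3 -m jog '[0.01,0,0,0,0,0,0,0.017,0,0,0,0,0,0,0.017,0,0,0,0,0,0,0.017,0,0,0,0,0,40,0.017,0,0,0,0,0,80,0.017,0,0,0,0,0,100,0.017,0,0,0,0,0,100,0.017,0,0,0,0,0,100,0.017,0,0,0,0,0,100]'
python3 -m jog '[-0.2,0,0,0,0,0,100,-0.4,0,0.1,0,0,0,100,-0.6,0,0.3,0,0,0,100,-0.8,0,0.5,0,0,0,100,-1,0,0.6,0,0,0,100,-1,0,0.6,0.055,0,0,100,-1,0,0.6,0.055,0,0,100,-1,0,0.6,0.055,0,0,100]'
python3 - <<'E'
from h import *
m=arm.camera_model("wrist");im=check((458,10.8),4.8,62,.04,m=m);np.savez("w9.npz",im=im,**m);cv2.imwrite("pics/w9.png",im[:,:,::-1])
go([.458,.0108,.1],94.8);s=pose()[0];print(np.round(s['joint_positions'],3))
E
```

```text
time: 34.78
eef_pos: [0.4908, 0.0139, 0.0179]
tool_rot: [-0.066, 1.572, 0.068]
ft_force: [-0.3, -0.4, -0.0]
gripper_width: 0.0901
time: 35.45
eef_pos: [0.6118, 0.0242, 0.2187]
tool_rot: [0.0, 1.57, 0.001]
ft_force: [0.5, 0.8, 0.3]
gripper_width: 0.0931
[[274.1, 2.2], [326.0, 0.0], [281.5, 78.9], [332.1, 74.3]]
 centre [458.3  10.7] axis 4.99 L,L [62.6 60.4] W [43.7 44. ]
go [ 0.5883 -0.0676 -0.7597] [-0.053  -0.0013 -0.0009] jaw now 90.03 tcp [0.6102 0.0242 0.2173] t 35.5 q7 2.02
[-0.666  0.59   0.84   1.903 -0.558  0.901  2.023]
```

```bash

python3 -m jog '[0,-0.06,-0.15,0,0,0,100,0,-0.06,-0.3,0,0,0,100,0,-0.06,-0.3,0,0,0,100,0,-0.06,-0.3,0,0,0,100,0,-0.06,-0.3,0,0,0,100]'
python3 - <<'E'
from h import *
m=arm.camera_model("wrist");im=check((458,10.8),4.8,62,.04,m=m);cv2.imwrite("pics/w9.png",im[:,:,::-1])
go([.458,.0108,.1],94.8);s=pose()[0];print(np.round(s['joint_positions'],3))
E
```

```text
time: 35.92
eef_pos: [0.5498, 0.0126, 0.2169]
tool_rot: [0.001, 1.574, 0.002]
ft_force: [0.6, -0.2, 0.8]
gripper_width: 0.093
[[288.5, 77.9], [339.7, 73.9], [297.0, 153.0], [344.7, 148.0]]
 centre [457.5  11. ] axis 5.31 L,L [64.3 63.1] W [44.3 42.9]
go [ 0.5861 -0.0089 -0.4606] [-0.0525 -0.0016 -0.001 ] jaw now 90.07 tcp [0.5504 0.0125 0.217 ] t 35.97 q7 2.04
[-0.704  0.518  0.863  2.035 -0.536  0.83   2.043]
```

```bash
python3 - <<'E'
from h import *
m=arm.camera_model("wrist");im=check((457.8,10.9),5,62,.04,m=m);cv2.imwrite("pics/w10.png",cv2.resize(im[40:200,230:400,::-1],None,fx=3,fy=3,interpolation=cv2.INTER_NEAREST));np.savez("w10.npz",im=im,**m)
E
```

```text
[[288.5, 77.1], [339.8, 73.0], [296.1, 151.3], [345.1, 146.9]]
 centre [457.2  10.8] axis 5.09 L,L [63.4 62.9] W [44.4 44. ]
```

View pics/w10.png

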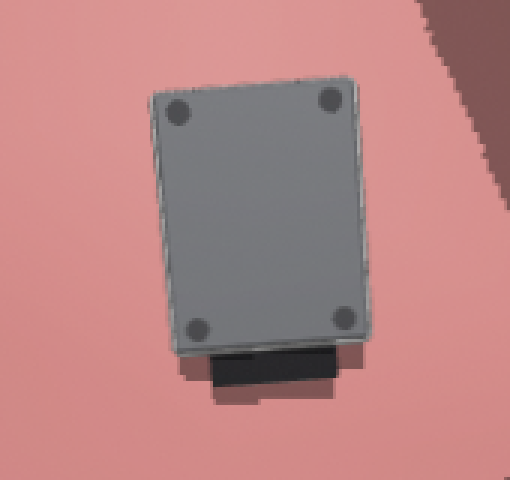

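The crop shows e's lid screws cleanly, at full-image (289.0,77.0), (339.7,73.0), (295.3,149.3) and (344.3,145.7). The automatic fit was pulled by the connector.

```bash
python3 - <<'E'
from h import *
f=np.load("w10.npz");m={k:f[k] for k in("intrinsics","k1","eye","rotation")};m["k1"]=float(m["k1"])
P=ground("wrist",[(289,77),(339.7,73),(295.3,149.3),(344.3,145.7)],.04,m)[:,:2]*1000
d=P[2]+P[3]-P[0]-P[1];print(P.mean(0),np.rad2deg(np.arctan2(d[1],d[0])),np.linalg.norm(P[2]-P[0]),np.linalg.norm(P[3]-P[1]))
go([.458,.0108,.1],94.8)
E
```

```text
[456.53285929  10.53100015] 4.377112519597547 61.664713549075756 61.78649539544053
go [ 0.5863 -0.0083 -0.4618] [-0.0526 -0.0015 -0.0008] jaw now 90.07 tcp [0.5506 0.0124 0.217 ] t 36.02 q7 2.04
```

```bash

python3 -m jog '[0.1,-0.01,-0.2,-0.03,0,0,100,0.25,-0.01,-0.4,-0.05,0,0,100,0.4,-0.01,-0.46,-0.051,-0.001,0,100,0.55,-0.01,-0.46,-0.051,-0.001,0,100,0.59,-0.01,-0.46,-0.051,-0.001,0,100,0.59,-0.01,-0.46,-0.051,-0.001,0,100,0.59,-0.01,-0.46,-0.051,-0.001,0,100]'
python3 -c "
from h import *
go([.4568,.0106,.0102],94.6);s=pose()[0];print(np.round(s['joint_positions'],3))"
```

```text
time: 36.6
eef_pos: [0.4589, 0.01, 0.0989]
tool_rot: [-0.063, 1.571, 0.064]
ft_force: [0.4, -0.1, 0.8]
gripper_width: 0.093
go [ 0.4436  0.0035 -0.0096] [ 0.0003 -0.001  -0.0005] jaw now 94.63 tcp [0.4589 0.01   0.0989] t 36.6 q7 2.34
[-0.549  0.566  0.592  2.327 -0.768  0.446  2.336]
```

```bash

python3 -m jog '[0.12,0.003,-0.012,0,-0.001,0,100,0.24,0.003,-0.012,0,-0.001,0,100,0.35,0.003,-0.012,0,-0.001,0,100,0.42,0.003,-0.012,0,-0.001,0,100,0.442,0.003,-0.012,0,-0.001,0,100,0.442,0.003,-0.012,0,-0.001,0,100]' 30
python3 -c "
from h import *
go([.4568,.0106,.0102],94.6);s=pose()[0];print(np.round(s['joint_positions'],3))"
```

```text
time: 37.1
eef_pos: [0.457, 0.0102, 0.0103]
tool_rot: [-0.062, 1.57, 0.064]
ft_force: [-0.3, 1.0, -0.4]
gripper_width: 0.0929
go [ 0.0008  0.0022 -0.0009] [-0.0001  0.0001 -0.0007] jaw now 94.59 tcp [0.457  0.0102 0.0103] t 37.1 q7 2.5
[-0.299  0.693  0.227  2.364 -0.985  0.174  2.505]
```

```bash

python3 -m jog '[0,0,0,0,0,0,0,0,0,0,0,0,0,0,0,0,0,0,0,0,0,0,0,0,0,0,0,0,0,0,0,0,0,0,0,0,0,0,0,0,0,0,0,0,0,0,0,0,0]'
python3 -m jog '[-0.03,0,0,0,0,0,0,-0.1,0,0.02,0,0,0,0,-0.25,0,0.1,0,0,0,0,-0.45,0,0.2,0,0,0,0,-0.6,0,0.3,0,0,0,0,-0.8,0,0.4,0,0,0,0,-1,0,0.5,0,0,0,0,-1,0,0.5,0,0,0,0,-1,0,0.5,0,0,0,0]'
python3 -c "
from h import *
go([.6288,.2112,.20],88.45);s=pose()[0];print(np.round(s['joint_positions'],3))"
```

```text
time: 37.68
eef_pos: [0.4572, 0.0105, 0.0108]
tool_rot: [-0.062, 1.569, 0.064]
ft_force: [-0.9, 2.2, 6.3]
gripper_width: 0.0618
time: 38.43
eef_pos: [0.5585, 0.0188, 0.2126]
tool_rot: [-0.063, 1.565, 0.066]
ft_force: [-0.9, 0.1, -3.2]
gripper_width: 0.0619
go [0.0669 0.9299 0.4288] [ 0.0695  0.0032 -0.0013] jaw now 94.7 tcp [0.5585 0.0188 0.2126] t 38.43 q7 2.11
[-0.699  0.526  0.844  2.027 -0.543  0.819  2.115]
```

```bash

python3 -m jog '[0,0.15,0.05,0.01,0,0,0,0,0.3,0.15,0.02,0,0,0,0,0.45,0.22,0.03,0,0,0,0,0.6,0.3,0.05,0,0,0,0,0.8,0.4,0.07,0,0,0,0.05,0.93,0.43,0.07,0.003,0,0,0.07,0.93,0.43,0.07,0.003,0,0,0.1,0.93,0.43,0.07,0.003,0,0,0.1,0.93,0.43,0.07,0.003,0,0]'
python3 -c "
from h import *
go([.6292,.2112,.165],88.45);s=pose()[0];print(np.round(s['joint_positions'],3))"
```

```text
time: 39.18
eef_pos: [0.6268, 0.2101, 0.1903]
tool_rot: [0.022, 1.575, -0.023]
ft_force: [-0.7, -0.4, -2.5]
gripper_width: 0.0615
go [0.1263 0.0061 0.0126] [-0.001  -0.0028  0.0001] jaw now 88.36 tcp [0.6268 0.2101 0.1903] t 39.18 q7 1.76
[-0.914  0.696  0.847  1.811 -0.639  0.937  1.76 ]
```

```bash

python3 -m jog '[0.06,0.006,0.011,-0.001,-0.003,0,0,0.12,0.006,0.011,-0.001,-0.003,0,0,0.18,0.006,0.011,-0.001,-0.003,0,0,0.225,0.006,0.011,-0.001,-0.003,0,0,0.225,0.006,0.011,-0.001,-0.003,0,0,0.225,0.006,0.011,-0.001,-0.003,0,0]'
python3 -c "
from h import *
go([.6292,.2112,.1428],88.45)"
```

```text
time: 39.68
eef_pos: [0.6287, 0.2106, 0.1449]
tool_rot: [0.021, 1.571, -0.022]
ft_force: [0.2, -0.5, -1.6]
gripper_width: 0.0617
go [0.0105 0.0029 0.0026] [-0.0005 -0.0003  0.0003] jaw now 88.41 tcp [0.6287 0.2106 0.1449] t 39.68 q7 1.8
```

```bash

python3 -m jog '[0.005,0.003,0.002,0,0,0,0,0.01,0.003,0.002,0,0,0,0,0.01,0.003,0.002,0,0,0,0,0.01,0.003,0.002,0,0,0,0]'
python3 -m jog '[0.003,0,0,0,0,0,0,0.003,0,0,0,0,0,0,0.003,0,0,0,0,0,0]'
```

```text
time: 40.02
eef_pos: [0.6291, 0.2113, 0.1431]
tool_rot: [0.021, 1.571, -0.022]
ft_force: [-0.1, -0.0, -2.6]
gripper_width: 0.0618
time: 40.27
eef_pos: [0.6292, 0.2115, 0.1427]
tool_rot: [0.022, 1.571, -0.022]
ft_force: [-0.1, 0.1, -1.2]
gripper_width: 0.0617
```

```bash

python3 -m jog '[0.002,0,0,0,0,0,0,0.002,0,0,0,0,0,0]'
python3 -m jog '[0,0,0,0,0,0,60,0,0,0,0,0,0,80,0,0,0,0,0,0,100,0,0,0,0,0,0,100,0,0,0,0,0,0,100,0,0,0,0,0,0,100]'
python3 -m jog '[-0.2,0,0,0,0,0,100,-0.4,0,0.1,0,0,0,100,-0.6,-0.1,0.3,0,0,0,100,-0.8,-0.2,0.4,0,0,0,100,-0.9,-0.3,0.4,0,0,0,100,-0.9,-0.3,0.4,0,0,0,100,-0.9,-0.3,0.4,0,0,0,100,-0.9,-0.3,0.4,0,0,0,100]'
python3 - <<'E'
from h import *
im=check((628.8,211.2),-1.55,62,.172);cv2.imwrite("pics/w11.png",im[:300,250:550,::-1])
go([.655,.2105,.19],88.45);s=pose()[0];print(np.round(s['joint_positions'],3))
E
```

```text
time: 40.43
eef_pos: [0.6293, 0.2115, 0.1427]
tool_rot: [0.022, 1.57, -0.021]
ft_force: [-0.8, -0.2, 3.1]
gripper_width: 0.0618
time: 40.93
eef_pos: [0.6293, 0.2115, 0.1427]
tool_rot: [0.022, 1.57, -0.022]
ft_force: [0.4, -0.0, -0.1]
gripper_width: 0.0903
time: 41.6
eef_pos: [0.7072, 0.1493, 0.3222]
tool_rot: [0.023, 1.571, -0.021]
ft_force: [-0.0, -0.3, -1.1]
gripper_width: 0.093
[[366.3, 86.1], [421.0, 86.6], [364.6, 164.9], [416.8, 164.6]]
 centre [628.9 211.1] axis -1.74 L,L [62.5 62.1] W [44.  43.7]
go [ 0.6562  0.2916 -0.2647] [ 0.0002 -0.0012 -0.0008] jaw now 88.47 tcp [0.7066 0.1506 0.3211] t 41.65 q7 1.75
[-0.786  0.655  0.908  1.523 -0.536  1.23   1.748]
```

View pics/w11.png

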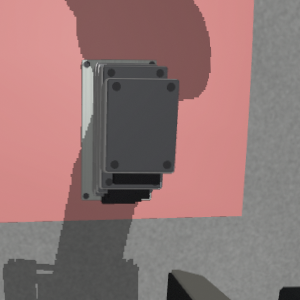

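The column looks square in the picture, and e is centred to 0.1 mm. Now the rocking test, with fingers shut: connector end (+x) first.

```bash

python3 -m jog '[0.1,0.15,-0.1,0,0,0,0,0.2,0.29,-0.25,0,0,0,0,0.35,0.29,-0.255,0,0,0,0,0.5,0.29,-0.255,0,0,0,0,0.6,0.29,-0.255,0,0,0,0,0.65,0.29,-0.255,0,-0.001,0,0,0.66,0.29,-0.255,0,-0.001,0,0,0.66,0.29,-0.255,0,-0.001,0,0]'
python3 -c "
from h import *
go([.657,.2104,.173],88.45)"
```

```text
time: 42.32
eef_pos: [0.6562, 0.2107, 0.1883]
tool_rot: [0.021, 1.573, -0.02]
ft_force: [0.1, 0.2, 0.3]
gripper_width: 0.0442
go [ 0.0764 -0.0014  0.004 ] [ 0.0006 -0.0013 -0.0002] jaw now 88.5 tcp [0.6562 0.2107 0.1883] t 42.32 q7 1.76
```

```bash

python3 -m jog '[0.01,0,0,0,-0.001,0,0,0.02,0,0,0,-0.001,0,0,0.03,0,0,0,-0.001,0,0,0.04,0,0,0,-0.001,0,0,0.05,0,0,0,-0.001,0,0,0.06,0,0,0,-0.001,0,0,0.07,0,0,0,-0.001,0,0,0.07,0,0,0,-0.001,0,0]'
python3 -c "
from h import *
go([.657,.2104,.1715],88.45)"
```

```text
time: 42.98
eef_pos: [0.6561, 0.2107, 0.1739]
tool_rot: [0.021, 1.572, -0.02]
ft_force: [-0.0, 0.7, -0.4]
gripper_width: 0.0004
go [ 0.0119 -0.0012  0.0047] [ 0.0006 -0.0005 -0.0001] jaw now 88.5 tcp [0.6561 0.2107 0.1739] t 42.98 q7 1.77
```

```bash

python3 -m jog '[0.006,0,0,0,0,0,0,0.01,0,0,0,0,0,0,0.01,0,0,0,0,0,0]'
python3 -m jog '[0.003,0,0,0,0,0,0,0.003,0,0,0,0,0,0]'
```

```text
time: 43.23
eef_pos: [0.6563, 0.2106, 0.1721]
tool_rot: [0.021, 1.571, -0.02]
ft_force: [-0.8, -0.7, 3.2]
gripper_width: 0.0004
time: 43.4
eef_pos: [0.6567, 0.2106, 0.172]
tool_rot: [0.021, 1.57, -0.02]
ft_force: [-1.2, -0.8, 5.4]
gripper_width: 0.0003
```

```bash

python3 -m jog '[0.003,0,0,0,0,0,0,0.003,0,0,0,0,0,0,0.003,0,0,0,0,0,0]'
python3 -m jog '[-0.03,0,0,0,0,0,0,-0.08,0,0,0,0,0,0,-0.08,0,-0.1,0,0,0,0,-0.08,0,-0.2,0,0,0,0,-0.08,0,-0.275,0,0,0,0,-0.08,0,-0.278,0,0,0,0,-0.08,0,-0.278,0,0,0,0]'
python3 -c "
from h import *
go([.601,.2119,.174],88.45)"
```

```text
time: 43.65
eef_pos: [0.6568, 0.2106, 0.172]
tool_rot: [0.021, 1.57, -0.02]
ft_force: [-0.8, 0.6, 6.0]
gripper_width: 0.0005
time: 44.23
eef_pos: [0.6011, 0.2125, 0.1887]
tool_rot: [0.022, 1.569, -0.019]
ft_force: [0.3, -0.2, 0.1]
gripper_width: 0.0005
go [ 0.0736 -0.0032 -0.0007] [ 0.0009  0.0008 -0.0012] jaw now 88.53 tcp [0.6011 0.2125 0.1887] t 44.23 q7 1.76
```

```bash

python3 -m jog '[0.02,-0.003,0,0,0,0,0,0.05,-0.003,0,0,0,0,0,0.073,-0.003,0,0,0,0,0,0.073,-0.003,0,0,0,0,0,0.073,-0.003,0,0,0,0,0]'
python3 -m jog '[0.006,0,0,0,0,0,0,0.01,0,0,0,0,0,0,0.01,0,0,0,0,0,0]'
```

```text
time: 44.65
eef_pos: [0.6012, 0.2116, 0.1734]
tool_rot: [0.021, 1.57, -0.02]
ft_force: [-1.0, 0.4, 0.2]
gripper_width: 0.0005
time: 44.9
eef_pos: [0.6017, 0.2114, 0.1721]
tool_rot: [0.022, 1.57, -0.02]
ft_force: [-1.1, -0.8, 4.7]
gripper_width: 0.0007
```

Then press a little more, hold, lift off clear, and make the final check.

```bash

python3 -m jog '[0.0035,0,0,0,0,0,0,0.0035,0,0,0,0,0,0,0.0035,0,0,0,0,0,0]'
python3 -m jog '[-0.05,0,0,0,0,0,0,-0.15,0,0,0,0,0,0,-0.3,-0.1,0.15,0,0,0,0,-0.5,-0.2,0.3,0,0,0,0,-0.7,-0.3,0.5,0,0,0,0,-0.7,-0.3,0.55,0,0,0,0,-0.7,-0.3,0.55,0,0,0,0,-0.7,-0.3,0.55,0,0,0,0]'
python3 - <<'E'
from h import *
im=check((628.9,211.1),-1.6,62,.172)
s=arm.camera("scene");cv2.imwrite("pics/final.png",np.vstack([im[:230],s[150:480]])[:,:,::-1])
E
```

```text
time: 45.15
eef_pos: [0.602, 0.2113, 0.1721]
tool_rot: [0.023, 1.569, -0.019]
ft_force: [-2.4, 0.6, 5.9]
gripper_width: 0.0005
time: 45.82
eef_pos: [0.7118, 0.146, 0.3141]
tool_rot: [0.024, 1.566, -0.022]
ft_force: [0.4, -0.1, -0.1]
gripper_width: 0.0005
[[371.7, 77.4], [428.0, 78.0], [369.8, 158.3], [423.3, 158.9]]
 centre [629. 211.] axis -1.78 L,L [62.  62.3] W [44.  43.6]
```

View pics/final.png

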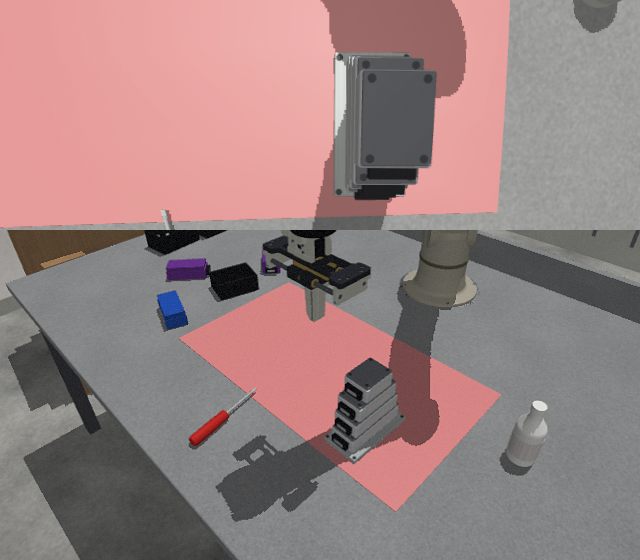

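The column stands square on the plate at about (367,410) in the picture. The bottle and bin are untouched and the gripper is clear.

```bash
python3 -c "
from rig import arm
print(arm.sign_off())"
```

```text
the job is handed in; nothing more can be done
None
```

The column is built on the plate and handed in at about 46 s of the 210 s. Case d was absent, so from bottom to top it is a, b, c, e.

**Lids:** I pressed all four lids home where the cases stood, before stacking any of them. Each stopped at 40 mm (readings 39.6–40.2 mm) and did not move under 21–63 N at the fingertips.

**Placing:** With each case released, the wrist camera put it within about 0.5 mm of the plate centre and about 0.4° of the plate's direction.

**Rocking test:** I pressed 5–6 N on the connector end of the top lid, lifted off, then pressed 5–6 N on the plain end. Nothing rocked. Afterwards the top case still read (629.0, 211.0) mm against the plate's (628.8, 211.2) mm. The bottle and bin were not touched.

**What went wrong or disagreed:**
- **Case e was knocked:** it moved about 2 cm towards the robot during the run. I gripped it near its front, moved it 6 cm forward, then regripped it at the centre.
- **Joint 6 limit:** while I reached for e, joint 6 read 0.107–0.108 rad, against its stated lower limit of 0.11 rad. I backed off straight away, but that could count as passing its range.
- **Lid press on b and e:** the force peaked at 63 N on b and about 52 N on e, more than needed. It came from the fingertips, not the gripper's body.
- **Bad measurements:** the first top-camera positions were up to about 5 mm off, so I used the wrist camera instead. I also threw out two automatic screw fits, one on hidden screws and one thrown off by the connector.

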